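# Reset the trimmer under the measuring unit's cover

## Robot

A 6-joint arm with a two-finger parallel gripper is mounted at the origin on a cart in front of the work surface, level with it; the furniture and walls round the work are solid. World frame = base frame: x ahead of the robot, y to its left, z up, the work surface at z = 0. Lengths are in m, angles in degrees, forces in N, time in s.
With the tool pointing down it reaches from about 0.375 to 0.75 m from the base axis. Payload 9 kg.
Tool frame: the origin (TCP) lies midway between the tips of the shut fingers; the grasp point (between the pads) lies 19 mm behind it; z points along the fingers, y is the line along which they close (so a half turn about z gives the same grasp; the last joint's range is limited). The gripper opens to 85 mm and grips with 20 to 120 N. Pads are 22 mm wide; open, the fingers measure 114 mm over their backs; the gripper's body (76 mm by 85 mm) begins 54 mm behind the grasp point. The pads swing forward as they close: fully open they stand 13 mm farther back than shut.
Start: joints at [55.365, 5.964, 5.575, 89.605, 0, 77.527], TCP at [0.226, 0.556, 0.192] pointing down, gripper open.
Joint ranges: [-171.21, 171.21], [-48.23, 106.86], [-62.78, 66.21], [-105.2, 120.99], [-86.42, 89.51], [-180, 180]. Speed limits (degrees/s): [127.2, 127.2, 147.25, 180, 180, 180].

## Interface

Orientations are given as a 3x3 rotation matrix whose columns are the frame's x, y, z axes.
In Python, from rig import manip gives the robot as it stands.
- The arm moves only by the tool carry_out, never from a script. Its argument "moves" is a list of rows, each an object of numbers: "dx", "dy", "dz": the shift along the world's x, y, z scaled (see below); "ax", "ay", "az": the turn, a rotation vector about the world's x, y, z scaled (see below). In form: [{"dx": .., "dy": .., "dz": .., "ax": .., "ay": .., "az": ..}, ...]. A call has exactly 10 rows; each row shifts and turns the commanded pose from where the row before left it; what a row does not reach is not made up. The controller multiplies each number of a shift by 0.06 m and each number of a turn by 4 degrees. A row lasts 1/8 s, in which the tool goes at most 62.5 mm and 10.7 degrees, less where a joint would pass 70% of its speed; a pose out of reach is approached as far as the arm can. A call with a number of a shift or a turn outside -1 to 1 is refused whole. A call with a gripper value outside its range is refused whole. "jaw" is the closure, from -1 (fully open) to 1 (shut), set as the call begins (left out, the last holds). The fingers move at their own pace and stop on an object; "grip_force" is the grip in N (left out, the last holds). Time passes only in rows, so rows that do not move let the fingers close, or fill a call up. It gives the time, the measured TCP pose, the force, the opening and the grip force at its end, in the units of the state.
- manip.state(): the state, without advancing time (a new reading comes with each control period).
- manip.get_image(name): name is "scene" or "top"; returns the picture (400x640x3 uint8, red, green, blue); there is no depth.
- manip.get_calibration(name): a dict with "camera_matrix" (3x3 intrinsics, pixels), "dist" ([k1, k2, p1, p2, k3] as OpenCV has them; the pictures are not rectified), "rvec" (rotation vector, rad) and "tvec" (3), from world to camera coordinates, as OpenCV has them. Camera axes: x right, y down, z forward; pixel columns grow to the right and rows downward; lengths in m; the calibration is good to about 2 mm. A picture is of the moment at which its call begins. get_calibration takes no time and is no camera call.
- manip.hand_in(): hands the job in; it is judged then, once.
The state is a dict: "clock": time; "joint_positions": joint angles; "qd": joint speeds; "effort": joint torques, N m; "position": TCP position; "tool_rot": TCP orientation; "force": force on the tool from outside, world axes, zero at the start; "torque": the same for the moment, N m; "opening": finger opening in m; "grip_force": force on a finger pad.
Only numpy, scipy, OpenCV 4.12 (cv2) and the standard library are available. Lean on these libraries where they do the work, as an engineer would, in place of code of your own. Each camera call takes 0.05 s, during which the arm holds its last target. There are 200 camera calls.

## Task

Reset the trimmer of the low measuring unit: slide its orange thumb latch to the left (the unit's left, seen from the robot) so that the black sprung cover pops open, take the yellow flat-bladed trimming tool from its stand, and with the blade in the slot turn the brass screw until its white pointer points at the green dot. Then stand the yellow tool back upright in the empty hole of its stand, fully down, let go, and leave the cover open. Turn the screw only with the yellow tool, and do not shift or knock over the blue-handled tool, the bottles or the glassware.

Things in the scene. Friction and masses are not known exactly. Their poses are not given: they have to be found in the camera images.
- unit: Measuring unit, fixed: low box 140 (its x) x 100 (its y) x 45 mm high, grey with a white top. Origin: centre of its underside; +x points to its rear (away from the robot when its yaw is 0), +y to its left. In its top is a well, 56 x 56 mm, centred at x = +12, y = 0, floor 37.5 mm up, under the black cover (70 x 64 x 4 mm, lying on the top, spanning x -25 to +45 mm). The screw's axis stands at x = +12, y = 0.
- latch_tab (a point): Top centre of the orange latch tab, a ribbed block 16 (unit x) x 10 (unit y) x 15 mm high, on the unit's top in front of the cover, at unit x = -50, y = 0, 60 mm over the worktop when latched. The top of the unit round it (45 mm up) is flat and free for 45 mm to its right (-y).
- latch (a joint): Travel of the latch along the unit's +y (left), 0 latched to 0.014 m. It moves with 1 to 2 N and springs back when let go. Past about 0.009 m it frees the cover, which then flies up by itself.
- cover (a joint): Opening angle of the cover, 0 shut to 1.9 rad open (stop). Hinged along the unit's y at unit x = +46 mm, height 47 mm; its front edge swings up and back. A spring of about 0.1 N m opens it in under 1 s and keeps it open, leaning back past upright (its edge then about 115 mm over the worktop).
- cover_front (a point): Middle of the cover's front edge (the edge next to the latch).
- screw_head (a point): Centre of the top of the brass screw head (24 mm across, 44.5 mm over the worktop). Its x axis points along the slot, toward the white pointer; z is up. The slot goes right across the head, 4 mm wide, flared to 7 mm at its mouth, 5 mm deep (floor 39.5 mm over the worktop). The white pointer sticks out of the head's rim at one end of the slot, to 16.5 mm from the axis.
- screw (a joint): Angle of the screw about the vertical, counterclockwise positive seen from above; 0 when the pointer points along the unit's +x (rear); stops at +-1.7 rad. Turning takes about 0.015 N m; it stays where it is left.
- green_dot: Green dot, 5 mm across, fixed on the floor of the well about 19 to 23 mm from the screw's axis, behind and to the left or to the right of the screw; it marks the wanted pointer direction. Origin: centre of its underside.
- red_dot: Red dot, 5 mm across, on the other side; marks an old setting, not wanted.
- flat_tool: Yellow-handled plastic trimming tool, 103 mm long, 30 g, standing blade down in the stand. Origin: middle of the blade's tip; z up along the tool. Blade: 14 mm wide along its x, 2.4 mm thick along y (tapering to 1.4 mm at the tip), 10 mm long; the shank above is 10 mm in diameter; flange 28 mm in diameter from z = 53 to 57 mm; handle from z = 57 to 103 mm, 18 mm along x and 14 mm between the flats that face +-y (grip those). Two-fold symmetric.
- hex_tool: Blue-handled tool of the same size and handle but with a hexagonal tip 9 mm across, in the other hole of the stand; it does not fit the slot. Origin: its tip. Leave it alone.
- stand: White tool stand, fixed, 60 (x) x 130 (y) mm, with a top plate 10 mm thick whose top is 68 mm over the worktop. Origin: centre of its underside. Two holes 21 mm in diameter at y = -35 and +35 mm go through the plate; a tool hangs in a hole by its flange, so that its tip is 15 mm over the worktop.
- bore_0 (a point): Centre of the mouth of the hole at the stand's y = -35 mm, at the plate's top.
- bore_1 (a point): The same for the hole at y = +35 mm.
- red_dropper: Dropper bottle with red cap, 31 mm across, 94 mm high, loose, close to the unit's left side. Origin: centre of its underside.
- blue_dropper: Dropper bottle with blue cap, 31 mm across, 94 mm high, loose, close behind the stand. Origin: centre of its underside.
- beaker: Small glass beaker, 50 mm across, 61 mm high, loose, close in front of the stand. Origin: centre of its underside.
- cylinder: Glass measuring cylinder, 48 mm foot, 200 mm high, loose, beyond the work between unit and stand. Origin: centre of its underside.
Not all that is in view belongs to the job. What is shaped like the unit but turquoise is not meant.

How it is judged:
By the outcome, as a careful person would: the job done as asked, in the order asked, and still so for the second after the job is handed in, with the robot touching nothing.
It also fails if it takes over 59 s, if anything falls off the work surface, if the arm or the gripper's body presses on something with over 40 N, if the wrist force passes 120 N, or if a joint passes its speed limit or range.

## Working session

There is one attempt and no reset: what is moved stays moved. The work goes in short steps, Python scripts to look and compute and a tool call to move; the robot and the scene stay as the last step left them, time stands still between calls to the robot, and variables do not carry over. Pictures are saved under pics/ and viewed, at most 10 in all, crops included, and the job is handed in when it is done.

Besides the shell and the picture viewer there is one more tool, called after "Call:" by a JSON object that holds its "method" and its "body". carry_out: Moves the arm, as the interface text tells. Shifts and turns lie within -1 to 1; 1 stands for 0.06 m of shift or 4 degrees of turn. Its arguments: {"type":"object","properties":{"moves":{"type":"array"},"jaw":{"type":"number"},"grip_force":{"type":"number"}},"required":["moves"]}

```bash
mkdir -p pics; ls; cat > h.py <<'E'
from rig import manip
import numpy as np, cv2
def shot(n,f):
    im=manip.get_image(n); cv2.imwrite(f'pics/{f}.png',im[:,:,::-1]); return im
def cal(n):
    c=manip.get_calibration(n); return [np.array(c[k],float) for k in('camera_matrix','dist','rvec','tvec')]
def ray(n,uv,z):
    K,d,r,t=cal(n); R=cv2.Rodrigues(r)[0]
    p=cv2.undistortPoints(np.array(uv,float).reshape(-1,1,2),K,d).reshape(-1,2)
    D=np.c_[p,np.ones(len(p))]@R; o=-R.T@t.ravel()
    return o+D*((z-o[2])/D[:,2])[:,None]
def proj(n,P):
    K,d,r,t=cal(n); return cv2.projectPoints(np.array(P,float).reshape(-1,3),r,t,K,d)[0].reshape(-1,2)
def st():
    s=manip.state(); print({k:np.round(s[k],4).tolist() for k in('clock','position','tool_rot','force','torque','opening','grip_force','joint_positions')})
E
python3 - <<'E'
from h import *
a=shot('scene','s0');b=shot('top','t0')
st()
for n in('scene','top'):
    K,d,r,t=cal(n);print(n,K[0,0],-cv2.Rodrigues(r)[0].T@t.ravel())
E
```

```text
pics
{'clock': 0.1, 'position': [0.2261, 0.5554, 0.1914], 'tool_rot': [[-0.9261, 0.3772, -0.0007], [0.3772, 0.9261, -0.001], [0.0003, -0.0012, -1.0]], 'force': [-0.159, 0.0487, 0.2282], 'torque': [-0.0591, -0.0045, -0.0317], 'opening': 0.0853, 'grip_force': 0.0, 'joint_positions': [55.3657, 5.9963, 5.5318, 89.605, 0.0006, 77.5281]}
scene 415.2879921913795 [-0.11973618  0.38958619  0.57788375]
top 383.40971369335693 [ 0.3414217  -0.02552601  1.10939572]
```

View pics/s0.png

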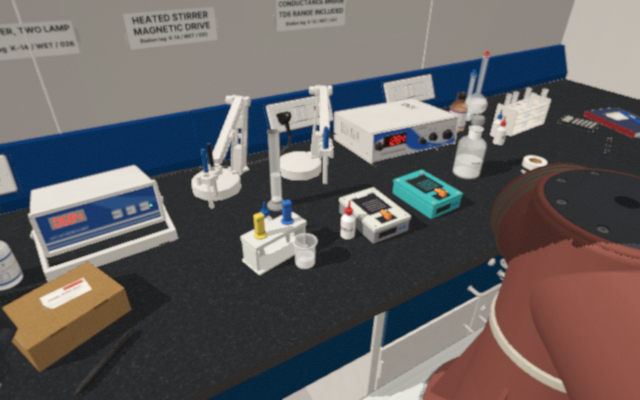

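View pics/t0.png

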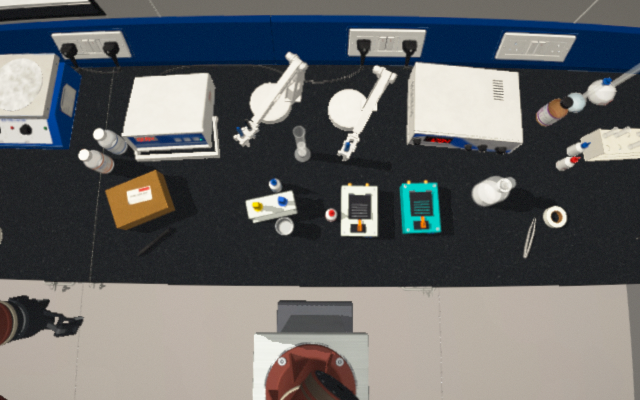

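Two box units are in view: grey/white at top (360,210) and turquoise at (420,207). The grey/white one is the one meant, because turquoise is ruled out. The yellow tool is at top (257,205) in the stand and the blue one at (283,201). The red dropper is at (331,214), the blue one at (275,184), the beaker at (285,226) and the cylinder at (302,145). I'll confirm these in one enlarged crop.

```bash
python3 - <<'E'
from h import *
t=cv2.imread('pics/t0.png');s=cv2.imread('pics/s0.png')
a=cv2.resize(t[170:250,235:395],None,fx=5,fy=5,interpolation=cv2.INTER_CUBIC) #800x400
b=cv2.resize(s[190:280,235:415],None,fx=4,fy=4,interpolation=cv2.INTER_CUBIC)
cv2.imwrite('pics/c1.png',a)
cv2.imwrite('pics/c2.png',b)
E
```

```text
(no output)
```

View pics/c1.png

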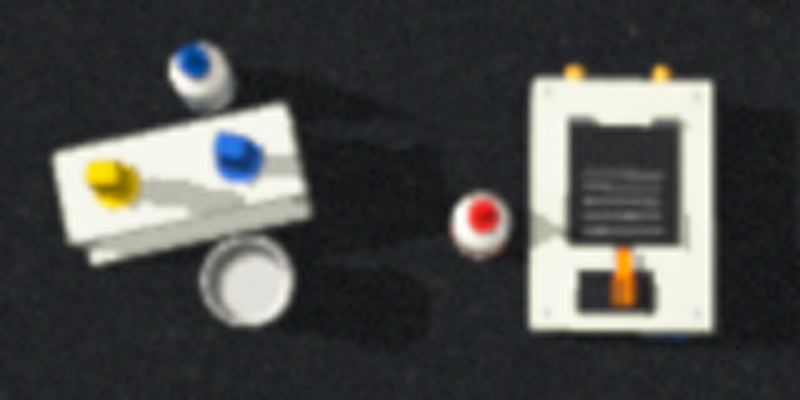

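View pics/c2.png

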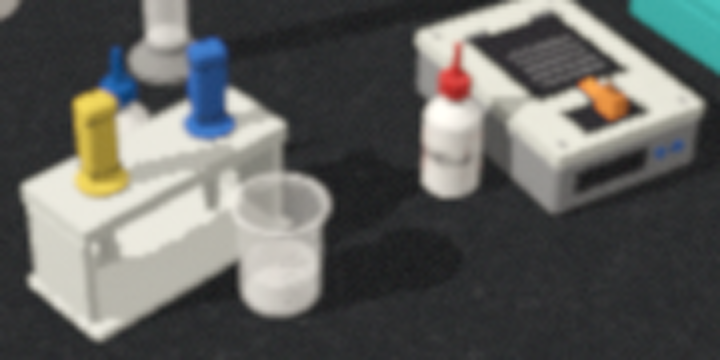

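The crop confirms it: unit top corners at crop (530,78), (714,80), (714,331), (529,331), with the orange tab at about (623,290). The stand's top plate is at (52,153), (287,102), (308,200), (72,245), with the yellow tool on the left and the blue on the right.

```bash
python3 - <<'E'
from h import *
def c1(l): return (np.array(l,float)+.5)/5-.5+[235,170]
def c2(l): return (np.array(l,float)+.5)/4-.5+[235,190]
u=ray('top',c1([(530,78),(714,80),(714,331),(529,331)]),.045)
print(u.round(4)); c=u.mean(0); 
f=(u[0]+u[1]-u[2]-u[3]); print('unit',c.round(4),np.degrees(np.arctan2(f[1],f[0])), np.linalg.norm(f)/2)
print('u scene',ray('scene',c2([(418,30),(558,-2),(703,103),(556,155+22)]),.045).round(4))
s=ray('top',c1([(52,153),(287,102),(308,200),(72,245)]),.068)
f=s[0]+s[3]-s[1]-s[2];print('stand',s.mean(0).round(4),np.degrees(np.arctan2(-f[0],f[1])),np.linalg.norm(f)/2)
print('tab',ray('top',c1([(623,291)]),.060).round(4))
print('flange t',ray('top',c1([(115,185),(239,162)]),.070).round(4),'top',ray('top',c1([(104,170),(232,147)]),.118).round(4))
print('flange s',ray('scene',c2([(102,181),(209,125)]),.070).round(4),'top',ray('scene',c2([(96,99),(207,46)]),.118).round(4))
print('reddrop s',ray('scene',c2([(451,184)]),.0).round(4),'beaker',ray('scene',c2([(279,293)]),0).round(4))
print('drop t caps',ray('top',c1([(484,215),(193,60)]),.094).round(4),'beaker rim',ray('top',c1([(248,281)]),.061).round(4))
E
```

```text
[[ 0.5645 -0.0823  0.045 ]
 [ 0.564  -0.1868  0.045 ]
 [ 0.4218 -0.184   0.045 ]
 [ 0.4213 -0.0813  0.045 ]]
unit [ 0.4929 -0.1336  0.045 ] -0.772847069523604 0.14274641194331497
u scene [[ 0.5668 -0.0853  0.045 ]
 [ 0.5543 -0.1801  0.045 ]
 [ 0.4237 -0.182   0.045 ]
 [ 0.411  -0.0695  0.045 ]]
stand [0.5042 0.1119 0.068 ] 12.04439185542757 0.13215234852228339
tab [[ 0.4424 -0.1321  0.06  ]]
flange t [[0.498  0.1471 0.07  ]
 [0.5112 0.0792 0.07  ]] top [[0.4987 0.1452 0.118 ]
 [0.5113 0.0782 0.118 ]]
flange s [[0.4967 0.149  0.07  ]
 [0.5122 0.0816 0.07  ]] top [[0.4986 0.1479 0.118 ]
 [0.5134 0.0804 0.118 ]]
reddrop s [[ 0.4805 -0.0529  0.    ]] beaker [[0.4495 0.0757 0.    ]]
drop t caps [[ 0.4794 -0.0548  0.094 ]
 [ 0.5632  0.103   0.094 ]] beaker rim [[0.4466 0.0736 0.061 ]]
```

Call:
{"method": "carry_out", "body": {"moves": [{"dx": 0.25,"dy": -0.9,"az": 0.55},{"dx": 0.25,"dy": -0.9,"az": 0.55},{"dx": 0.25,"dy": -0.9,"az": 0.55},{"dx": 0.25,"dy": -0.9,"az": 0.55},{"dx": 0.25,"dy": -0.9,"az": 0.55},{"dx": 0.25,"dy": -0.9,"az": 0.55},{"dx": 0.25,"dy": -0.9,"az": 0.55},{"dx": 0.25,"dy": -0.9,"az": 0.55},{"dx": 0.25,"dy": -0.9,"az": 0.5},{"dx": 0.25,"dy": -0.9,"az": 0.3}], "jaw": 1, "grip_force": 40}}

```text
validation failed for argument at $.mo...
```

Call:
{"method": "carry_out", "body": {"moves": [{"dx": 0.25,"dy": -0.9,"dz": 0,"ax": 0,"ay": 0,"az": 0.55},{"dx": 0.25,"dy": -0.9,"dz": 0,"ax": 0,"ay": 0,"az": 0.55},{"dx": 0.25,"dy": -0.9,"dz": 0,"ax": 0,"ay": 0,"az": 0.55},{"dx": 0.25,"dy": -0.9,"dz": 0,"ax": 0,"ay": 0,"az": 0.55},{"dx": 0.25,"dy": -0.9,"dz": 0,"ax": 0,"ay": 0,"az": 0.55},{"dx": 0.25,"dy": -0.9,"dz": 0,"ax": 0,"ay": 0,"az": 0.55},{"dx": 0.25,"dy": -0.9,"dz": 0,"ax": 0,"ay": 0,"az": 0.55},{"dx": 0.25,"dy": -0.9,"dz": 0,"ax": 0,"ay": 0,"az": 0.55},{"dx": 0.25,"dy": -0.9,"dz": 0,"ax": 0,"ay": 0,"az": 0.5},{"dx": 0.25,"dy": -0.9,"dz": 0,"ax": 0,"ay": 0,"az": 0.3}], "jaw": 1, "grip_force": 40}}

```text
clock: 1.35
position: [0.3765, 0.0138, 0.1921]
tool_rot: [[-1.0, 0.023, 0.001], [0.023, 1.0, 0.0], [-0.001, 0.0, -1.0]]
force: [0.2, 1.2, -0.2]
opening: -0.0002
grip_force: 0.0
```

Call:
{"method": "carry_out", "body": {"moves": [{"dx": 0.27,"dy": -0.74,"dz": 0,"ax": 0,"ay": 0,"az": 0.1},{"dx": 0.27,"dy": -0.74,"dz": 0,"ax": 0,"ay": 0,"az": 0},{"dx": 0.27,"dy": -0.74,"dz": 0,"ax": 0,"ay": 0,"az": 0},{"dx": 0.27,"dy": -0.73,"dz": 0,"ax": 0,"ay": 0,"az": 0},{"dx": 0,"dy": 0,"dz": -0.5,"ax": 0,"ay": 0,"az": 0},{"dx": 0,"dy": 0,"dz": -0.5,"ax": 0,"ay": 0,"az": 0},{"dx": 0,"dy": 0,"dz": -0.5,"ax": 0,"ay": 0,"az": 0},{"dx": 0,"dy": 0,"dz": -0.4,"ax": 0,"ay": 0,"az": 0},{"dx": 0,"dy": 0,"dz": -0.3,"ax": 0,"ay": 0,"az": 0},{"dx": 0,"dy": 0,"dz": -0.1,"ax": 0,"ay": 0,"az": 0}]}}

```text
clock: 2.6
position: [0.4406, -0.1609, 0.0531]
tool_rot: [[-1.0, 0.017, -0.001], [0.017, 1.0, 0.001], [0.001, 0.001, -1.0]]
force: [0.6, -0.2, -0.1]
opening: -0.0001
grip_force: 0.0
```

Call:
{"method": "carry_out", "body": {"moves": [{"dx": 0,"dy": 0.08,"dz": 0,"ax": 0,"ay": 0,"az": 0},{"dx": 0,"dy": 0.08,"dz": 0,"ax": 0,"ay": 0,"az": 0},{"dx": 0,"dy": 0.08,"dz": 0,"ax": 0,"ay": 0,"az": 0},{"dx": 0,"dy": 0.05,"dz": 0,"ax": 0,"ay": 0,"az": 0},{"dx": 0,"dy": 0.05,"dz": 0,"ax": 0,"ay": 0,"az": 0},{"dx": 0,"dy": 0,"dz": 0,"ax": 0,"ay": 0,"az": 0},{"dx": 0,"dy": 0,"dz": 0,"ax": 0,"ay": 0,"az": 0},{"dx": 0,"dy": 0,"dz": 0,"ax": 0,"ay": 0,"az": 0},{"dx": 0,"dy": 0,"dz": 0,"ax": 0,"ay": 0,"az": 0},{"dx": 0,"dy": 0,"dz": 0,"ax": 0,"ay": 0,"az": 0}]}}

```text
clock: 3.85
position: [0.4412, -0.1409, 0.0541]
tool_rot: [[-1.0, 0.017, 0.0], [0.017, 1.0, 0.0], [-0.0, 0.0, -1.0]]
force: [-0.8, 0.3, -0.6]
opening: -0.0001
grip_force: 0.0
```

```bash
python3 - <<'E'
from h import *
t=shot('top','t1');s=shot('scene','s1')
a=cv2.resize(t[180:245,325:395,::-1],None,fx=6,fy=6,interpolation=cv2.INTER_CUBIC)
b=cv2.resize(s[170:235,330:392,::-1],None,fx=6,fy=6,interpolation=cv2.INTER_CUBIC)
cv2.imwrite('pics/c3.png',np.hstack([a,b]))
E
```

```text
(no output)
```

View pics/c3.png

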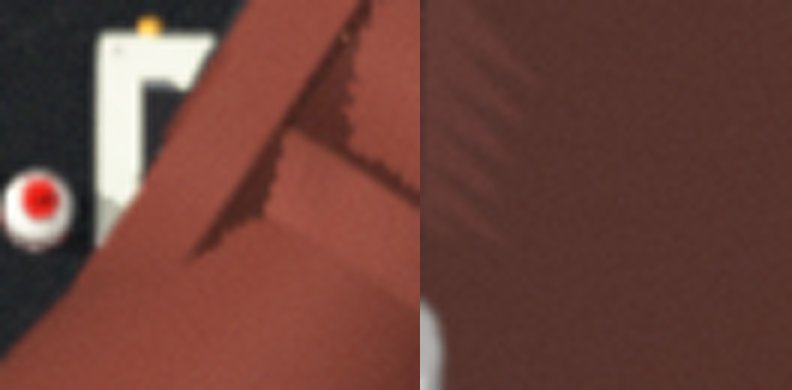

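The arm hides the unit in both views. The red dropper is undisturbed, and there's no clear push force yet, so I'll go on in small steps.

Call:
{"method": "carry_out", "body": {"moves": [{"dx": 0,"dy": 0.05,"dz": 0,"ax": 0,"ay": 0,"az": 0},{"dx": 0,"dy": 0.05,"dz": 0,"ax": 0,"ay": 0,"az": 0},{"dx": 0,"dy": 0,"dz": 0,"ax": 0,"ay": 0,"az": 0},{"dx": 0,"dy": 0,"dz": 0,"ax": 0,"ay": 0,"az": 0},{"dx": 0,"dy": 0,"dz": 0,"ax": 0,"ay": 0,"az": 0},{"dx": 0,"dy": 0,"dz": 0,"ax": 0,"ay": 0,"az": 0},{"dx": 0,"dy": 0,"dz": 0,"ax": 0,"ay": 0,"az": 0},{"dx": 0,"dy": 0,"dz": 0,"ax": 0,"ay": 0,"az": 0},{"dx": 0,"dy": 0,"dz": 0,"ax": 0,"ay": 0,"az": 0},{"dx": 0,"dy": 0,"dz": 0,"ax": 0,"ay": 0,"az": 0}]}}

```text
clock: 5.2
position: [0.4411, -0.1349, 0.0541]
tool_rot: [[-1.0, 0.017, -0.0], [0.017, 1.0, 0.0], [0.0, 0.0, -1.0]]
force: [0.6, 0.5, -0.2]
opening: -0.0003
grip_force: 0.0
```

```bash
python3 - <<'E'
from h import *
st()
E
```

```text
{'clock': 5.2, 'position': [0.4411, -0.1349, 0.0541], 'tool_rot': [[-0.9999, 0.0168, -0.0], [0.0168, 0.9999, 0.0001], [0.0, 0.0001, -1.0]], 'force': [0.6113, 0.4643, -0.1685], 'torque': [-0.0598, 0.0082, -0.0223], 'opening': -0.0003, 'grip_force': 0.0, 'joint_positions': [-33.3251, -17.8861, -31.1253, 76.7651, 0.0062, -32.3607]}
```

Call:
{"method": "carry_out", "body": {"moves": [{"dx": 0,"dy": 0.02,"dz": 0,"ax": 0,"ay": 0,"az": 0},{"dx": 0,"dy": 0.02,"dz": 0,"ax": 0,"ay": 0,"az": 0},{"dx": 0,"dy": 0.02,"dz": 0,"ax": 0,"ay": 0,"az": 0},{"dx": 0,"dy": 0.01,"dz": 0,"ax": 0,"ay": 0,"az": 0},{"dx": 0,"dy": 0,"dz": 0,"ax": 0,"ay": 0,"az": 0},{"dx": 0,"dy": 0,"dz": 0,"ax": 0,"ay": 0,"az": 0},{"dx": 0,"dy": 0,"dz": 0,"ax": 0,"ay": 0,"az": 0},{"dx": 0,"dy": 0,"dz": 0,"ax": 0,"ay": 0,"az": 0},{"dx": 0,"dy": 0,"dz": 0,"ax": 0,"ay": 0,"az": 0},{"dx": 0,"dy": 0,"dz": 0,"ax": 0,"ay": 0,"az": 0}]}}

```text
clock: 6.45
position: [0.4411, -0.1307, 0.0542]
tool_rot: [[-1.0, 0.017, 0.0], [0.017, 1.0, 0.0], [-0.0, 0.0, -1.0]]
force: [-0.3, -0.6, -0.8]
opening: -0.0
grip_force: 0.0
```

Call:
{"method": "carry_out", "body": {"moves": [{"dx": 0,"dy": 0.02,"dz": 0,"ax": 0,"ay": 0,"az": 0},{"dx": 0,"dy": 0,"dz": 0,"ax": 0,"ay": 0,"az": 0},{"dx": 0,"dy": 0,"dz": 0,"ax": 0,"ay": 0,"az": 0},{"dx": 0,"dy": -0.3,"dz": 0,"ax": 0,"ay": 0,"az": 0},{"dx": 0,"dy": -0.2,"dz": 0.3,"ax": 0,"ay": 0,"az": 0},{"dx": 0,"dy": 0,"dz": 0.8,"ax": 0,"ay": 0,"az": 0},{"dx": 0,"dy": 0.2,"dz": 0.8,"ax": 0,"ay": 0,"az": 0},{"dx": 0,"dy": 0.8,"dz": 0.3,"ax": 0,"ay": 0,"az": 0},{"dx": 0,"dy": 0.9,"dz": 0,"ax": 0,"ay": 0,"az": 0},{"dx": 0,"dy": 0.9,"dz": 0,"ax": 0,"ay": 0,"az": 0}]}}

```text
clock: 7.7
position: [0.4417, 0.0089, 0.188]
tool_rot: [[-1.0, 0.018, 0.002], [0.018, 1.0, -0.001], [-0.002, -0.0, -1.0]]
force: [-0.2, -0.6, 0.5]
opening: 0.0004
grip_force: 0.0
```

Call:
{"method": "carry_out", "body": {"moves": [{"dx": 0,"dy": 0.9,"dz": 0,"ax": 0,"ay": 0,"az": 0},{"dx": 0,"dy": 0.9,"dz": 0,"ax": 0,"ay": 0,"az": 0},{"dx": 0,"dy": 0.3,"dz": 0,"ax": 0,"ay": 0,"az": 0},{"dx": 0,"dy": 0.0,"dz": 0,"ax": 0,"ay": 0,"az": 0},{"dx": 0,"dy": 0,"dz": 0,"ax": 0,"ay": 0,"az": 0},{"dx": 0,"dy": 0,"dz": 0,"ax": 0,"ay": 0,"az": 0},{"dx": 0,"dy": 0,"dz": 0,"ax": 0,"ay": 0,"az": 0},{"dx": 0,"dy": 0,"dz": 0,"ax": 0,"ay": 0,"az": 0},{"dx": 0,"dy": 0,"dz": 0,"ax": 0,"ay": 0,"az": 0},{"dx": 0,"dy": 0,"dz": 0,"ax": 0,"ay": 0,"az": 0}], "jaw": 0.1}}

```text
clock: 8.95
position: [0.4411, 0.1345, 0.1861]
tool_rot: [[-1.0, 0.017, 0.0], [0.017, 1.0, 0.0], [-0.0, 0.0, -1.0]]
force: [0.6, 0.5, 0.2]
opening: 0.0381
grip_force: 0.0
```

```bash
python3 - <<'E'
from h import *
ims=[manip.get_image('top') for _ in range(4)]; t=np.mean(ims,0)[:,:,::-1].astype(np.uint8)
s=shot('scene','s2')[:,:,::-1]; cv2.imwrite('pics/t2.png',t)
a=cv2.resize(t[180:244,328:388],None,fx=8,fy=8,interpolation=cv2.INTER_CUBIC)
b=cv2.resize(s[175:255,330:410],(300,300),interpolation=cv2.INTER_CUBIC)
c=np.zeros((512,300,3),np.uint8);c[:300]=b
cv2.imwrite('pics/c4.png',np.hstack([a,c]))
st()
E
```

```text
{'clock': 9.2, 'position': [0.4411, 0.1346, 0.1861], 'tool_rot': [[-0.9999, 0.0167, -0.0], [0.0167, 0.9999, 0.0001], [0.0, 0.0001, -1.0]], 'force': [0.0125, 0.5132, 0.8165], 'torque': [-0.0182, 0.0206, -0.0607], 'opening': 0.0386, 'grip_force': 0.0, 'joint_positions': [0.6384, -18.5726, -17.9506, 90.6222, 0.0054, 1.5934]}
```

View pics/c4.png

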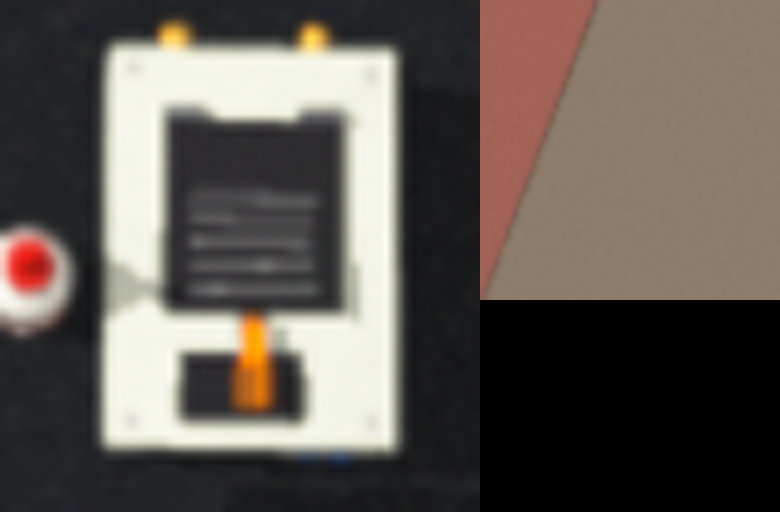

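The cover is still shut (black cover, crop (165-345,110-310)) and the latch is back in the middle (252,380). The faint -y force came only at the end of the push, so I'll go again, a bit lower and farther, until the force rises.

Call:
{"method": "carry_out", "body": {"moves": [{"dx": 0,"dy": -0.82,"dz": 0,"ax": 0,"ay": 0,"az": 0},{"dx": 0,"dy": -0.82,"dz": 0,"ax": 0,"ay": 0,"az": 0},{"dx": 0,"dy": -0.82,"dz": 0,"ax": 0,"ay": 0,"az": 0},{"dx": 0,"dy": -0.82,"dz": 0,"ax": 0,"ay": 0,"az": 0},{"dx": 0,"dy": -0.82,"dz": 0,"ax": 0,"ay": 0,"az": 0},{"dx": 0,"dy": -0.82,"dz": 0,"ax": 0,"ay": 0,"az": 0},{"dx": 0,"dy": 0,"dz": -0.7,"ax": 0,"ay": 0,"az": 0},{"dx": 0,"dy": 0,"dz": -0.7,"ax": 0,"ay": 0,"az": 0},{"dx": 0,"dy": 0,"dz": -0.6,"ax": 0,"ay": 0,"az": 0},{"dx": 0,"dy": 0,"dz": -0.26,"ax": 0,"ay": 0,"az": 0}], "jaw": 1}}

```text
clock: 10.45
position: [0.4401, -0.1599, 0.0485]
tool_rot: [[-1.0, 0.017, -0.002], [0.017, 1.0, 0.002], [0.002, 0.002, -1.0]]
force: [-1.0, 0.7, -0.1]
opening: 0.0
grip_force: 0.0
```

Call:
{"method": "carry_out", "body": {"moves": [{"dx": 0,"dy": 0.15,"dz": 0,"ax": 0,"ay": 0,"az": 0},{"dx": 0,"dy": 0.15,"dz": 0,"ax": 0,"ay": 0,"az": 0},{"dx": 0,"dy": 0.1,"dz": 0,"ax": 0,"ay": 0,"az": 0},{"dx": 0,"dy": 0.08,"dz": 0,"ax": 0,"ay": 0,"az": 0},{"dx": 0,"dy": 0.05,"dz": 0,"ax": 0,"ay": 0,"az": 0},{"dx": 0,"dy": 0,"dz": 0,"ax": 0,"ay": 0,"az": 0},{"dx": 0,"dy": 0,"dz": 0,"ax": 0,"ay": 0,"az": 0},{"dx": 0,"dy": 0,"dz": 0,"ax": 0,"ay": 0,"az": 0},{"dx": 0,"dy": 0,"dz": 0,"ax": 0,"ay": 0,"az": 0},{"dx": 0,"dy": 0,"dz": 0,"ax": 0,"ay": 0,"az": 0}]}}

```text
clock: 11.7
position: [0.4411, -0.129, 0.0505]
tool_rot: [[-1.0, 0.017, 0.0], [0.017, 1.0, 0.0], [-0.0, 0.0, -1.0]]
force: [-1.0, 0.0, -1.1]
opening: 0.0002
grip_force: 0.0
```

```bash
python3 - <<'E'
from h import *
st()
E
```

```text
{'clock': 11.7, 'position': [0.4411, -0.129, 0.0505], 'tool_rot': [[-0.9999, 0.0169, 0.0], [0.0169, 0.9999, 0.0001], [-0.0, 0.0001, -1.0]], 'force': [-1.0043, 0.0345, -1.1464], 'torque': [-0.0037, -0.0492, 0.0118], 'opening': 0.0002, 'grip_force': 0.0, 'joint_positions': [-32.6777, -18.1162, -31.6893, 76.4295, 0.0042, -31.7085]}
```

Call:
{"method": "carry_out", "body": {"moves": [{"dx": 0,"dy": 0.03,"dz": 0,"ax": 0,"ay": 0,"az": 0},{"dx": 0,"dy": 0.03,"dz": 0,"ax": 0,"ay": 0,"az": 0},{"dx": 0,"dy": 0.02,"dz": 0,"ax": 0,"ay": 0,"az": 0},{"dx": 0,"dy": 0,"dz": 0,"ax": 0,"ay": 0,"az": 0},{"dx": 0,"dy": 0,"dz": 0,"ax": 0,"ay": 0,"az": 0},{"dx": 0,"dy": 0,"dz": 0,"ax": 0,"ay": 0,"az": 0},{"dx": 0,"dy": 0,"dz": 0,"ax": 0,"ay": 0,"az": 0},{"dx": 0,"dy": 0,"dz": 0,"ax": 0,"ay": 0,"az": 0},{"dx": 0,"dy": 0,"dz": 0,"ax": 0,"ay": 0,"az": 0},{"dx": 0,"dy": 0,"dz": 0,"ax": 0,"ay": 0,"az": 0}]}}

```text
clock: 12.95
position: [0.4411, -0.1241, 0.0505]
tool_rot: [[-1.0, 0.017, 0.0], [0.017, 1.0, 0.0], [-0.0, 0.0, -1.0]]
force: [-0.3, -0.4, -0.5]
opening: -0.0002
grip_force: 0.0
```

```bash
python3 - <<'E'
from h import *
F=[]
for i in range(6):
    manip.get_image('top'); s=manip.state(); F.append(np.r_[s['force'],s['torque']])
print(np.mean(F,0).round(3),np.std(F,0).round(3)); st()
E
```

```text
[ 0.027 -0.356  0.148  0.002  0.01   0.006] [0.378 0.309 0.367 0.016 0.026 0.026]
{'clock': 13.25, 'position': [0.4412, -0.1241, 0.0505], 'tool_rot': [[-0.9999, 0.0168, 0.0], [0.0168, 0.9999, 0.0001], [-0.0, 0.0001, -1.0]], 'force': [-0.5431, -0.7777, 0.6862], 'torque': [-0.021, -0.0209, -0.0014], 'opening': -0.0001, 'grip_force': 0.0, 'joint_positions': [-32.1415, -18.3785, -31.8999, 76.4792, 0.004, -31.1785]}
```

```bash
python3 - <<'E'
from h import *
for n in('top','scene'):
    im=manip.get_image(n).astype(int)
    if n=='top': a,b,r=325,395,range(180,245)
    else: a,b,r=330,415,range(175,245)
    sub=im[r.start:r.stop,a:b]
    m=(sub[:,:,0]>200)&(sub[:,:,1]>90)&(sub[:,:,1]<190)&(sub[:,:,2]<80)
    ys,xs=np.nonzero(m); print(n,len(xs), sorted(set(zip(xs+a,ys+r.start)))[:30])
    print(n,'tcp',proj(n,[.441,-.124,.05]),'tab0',proj(n,[.443,-.1325,.06]))
    # mean colour around tab
    u,v=proj(n,[.443,-.1325,.06])[0].astype(int); print(im[v-3:v+4,u-4:u+5].reshape(-1,3).mean(0))
E
```

```text
top 2 [(np.int64(348), np.int64(184)), (np.int64(350), np.int64(184))]
top tcp [[355.90328414 228.62597497]] tab0 [[359.32588543 227.57246672]]
[145.98412698  73.61904762  60.34920635]
scene 0 []
scene tcp [[385.3320123  217.19833032]] tab0 [[388.25095501 211.90872134]]
[86.6031746  51.82539683 44.28571429]
```

```bash
python3 - <<'E'
from h import *
t=manip.get_image('top').astype(int); cv2.imwrite('pics/t3.png',t[:,:,::-1]); t0=cv2.imread('pics/t0.png')[:,:,::-1].astype(int)
c=np.array([.493,-.1335]);a=np.radians(-.8);R=np.array([[np.cos(a),-np.sin(a)],[np.sin(a),np.cos(a)]])
for p in [(60,30),(60,20),(60,0),(52,25),(30,29),(20,29),(0,29),(-15,29),(0,40)]:
    w=np.r_[c+R@(np.array(p)/1000),.047]; u,v=proj('top',w)[0].round().astype(int); print(p,(u,v),t0[v,u],t[v,u])
E
```

```text
(60, 30) (np.int64(348), np.int64(189)) [246 246 235] [173 171 156]
(60, 20) (np.int64(352), np.int64(189)) [246 247 235] [149  74  63]
(60, 0) (np.int64(359), np.int64(189)) [245 246 234] [151  78  65]
(52, 25) (np.int64(350), np.int64(192)) [233 234 221] [151  75  62]
(30, 29) (np.int64(349), np.int64(199)) [70 69 66] [150  79  64]
(20, 29) (np.int64(349), np.int64(203)) [70 70 67] [151  80  65]
(0, 29) (np.int64(349), np.int64(210)) [61 61 60] [155  82  69]
(-15, 29) (np.int64(349), np.int64(215)) [55 53 55] [149  76  61]
(0, 40) (np.int64(345), np.int64(210)) [244 245 233] [152  80  65][ WARN:0@1.014] global loadsave.cpp:1063 imwrite_ Unsupported depth image for selected encoder is fallbacked to CV_8U.
```

Call:
{"method": "carry_out", "body": {"moves": [{"dx": 0,"dy": -0.4,"dz": 0,"ax": 0,"ay": 0,"az": 0},{"dx": 0,"dy": -0.3,"dz": 0.2,"ax": 0,"ay": 0,"az": 0},{"dx": 0,"dy": 0,"dz": 0.9,"ax": 0,"ay": 0,"az": 0},{"dx": 0,"dy": 0.3,"dz": 0.9,"ax": 0,"ay": 0,"az": 0},{"dx": 0,"dy": 0.9,"dz": 0.2,"ax": 0,"ay": 0,"az": 0},{"dx": 0,"dy": 0.9,"dz": 0,"ax": 0,"ay": 0,"az": 0},{"dx": 0,"dy": 0.9,"dz": 0,"ax": 0,"ay": 0,"az": 0},{"dx": 0,"dy": 0.9,"dz": 0,"ax": 0,"ay": 0,"az": 0},{"dx": 0,"dy": 0.9,"dz": 0,"ax": 0,"ay": 0,"az": 0},{"dx": 0,"dy": 0.2,"dz": 0,"ax": 0,"ay": 0,"az": 0}]}}

```text
clock: 14.65
position: [0.441, 0.1363, 0.1835]
tool_rot: [[-1.0, 0.013, 0.001], [0.013, 1.0, 0.001], [-0.001, 0.001, -1.0]]
force: [0.6, 0.4, -1.1]
opening: 0.0
grip_force: 0.0
```

```bash
python3 - <<'E'
from h import *
ims=[manip.get_image('top') for _ in range(3)]; t=np.mean(ims,0)[:,:,::-1].astype(np.uint8)
cv2.imwrite('pics/t4.png',t)
a=cv2.resize(t[176:244,320:400],None,fx=8,fy=8,interpolation=cv2.INTER_CUBIC)
cv2.imwrite('pics/c5.png',a)
st()
E
```

```text
{'clock': 14.8, 'position': [0.4413, 0.1336, 0.183], 'tool_rot': [[-0.9999, 0.016, 0.0003], [0.016, 0.9999, -0.0003], [-0.0003, -0.0002, -1.0]], 'force': [0.2487, 0.3721, -0.6919], 'torque': [-0.0258, -0.0349, -0.042], 'opening': 0.0001, 'grip_force': 0.0, 'joint_positions': [0.5311, -18.6553, -18.3451, 90.2928, -0.0146, 1.4485]}
```

View pics/c5.png

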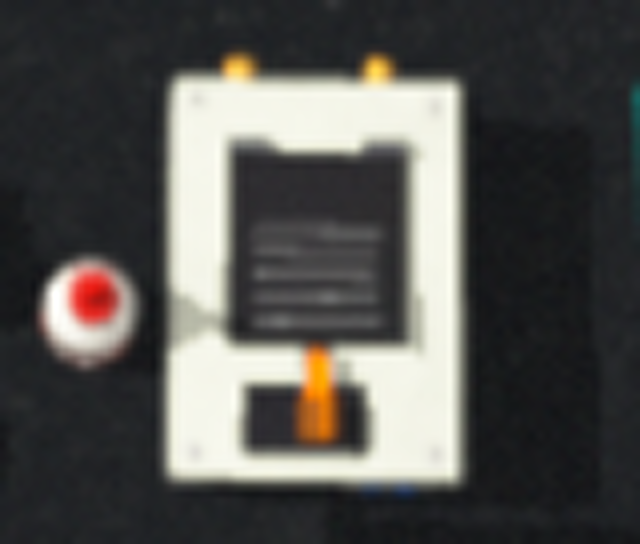

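The cover is still shut and the latch is centred at crop (317,418). I'll grip the tab between the fingers instead and read the opening to confirm contact.

Call:
{"method": "carry_out", "body": {"moves": [{"dx": 0,"dy": -0.89,"dz": 0,"ax": 0,"ay": 0,"az": 0},{"dx": 0,"dy": -0.89,"dz": 0,"ax": 0,"ay": 0,"az": 0},{"dx": 0,"dy": -0.89,"dz": 0,"ax": 0,"ay": 0,"az": 0},{"dx": 0,"dy": -0.89,"dz": 0,"ax": 0,"ay": 0,"az": 0},{"dx": 0.02,"dy": -0.87,"dz": 0,"ax": 0,"ay": 0,"az": 0},{"dx": 0,"dy": 0,"dz": -0.7,"ax": 0,"ay": 0,"az": 0},{"dx": 0,"dy": 0,"dz": -0.7,"ax": 0,"ay": 0,"az": 0},{"dx": 0,"dy": 0,"dz": -0.5,"ax": 0,"ay": 0,"az": 0},{"dx": 0,"dy": 0,"dz": -0.3,"ax": 0,"ay": 0,"az": 0},{"dx": 0,"dy": 0,"dz": 0,"ax": 0,"ay": 0,"az": 0}], "jaw": 0.1, "grip_force": 20}}

```text
clock: 16.05
position: [0.4415, -0.1323, 0.0499]
tool_rot: [[-1.0, 0.018, -0.001], [0.018, 1.0, 0.001], [0.001, 0.001, -1.0]]
force: [-0.2, -0.8, 0.4]
opening: 0.0383
grip_force: 0.0
```

Call:
{"method": "carry_out", "body": {"moves": [{"dx": 0,"dy": 0,"dz": 0,"ax": 0,"ay": 0,"az": 0},{"dx": 0,"dy": 0,"dz": 0,"ax": 0,"ay": 0,"az": 0},{"dx": 0,"dy": 0,"dz": 0,"ax": 0,"ay": 0,"az": 0},{"dx": 0,"dy": 0,"dz": 0,"ax": 0,"ay": 0,"az": 0},{"dx": 0,"dy": 0,"dz": 0,"ax": 0,"ay": 0,"az": 0},{"dx": 0,"dy": 0,"dz": 0,"ax": 0,"ay": 0,"az": 0},{"dx": 0,"dy": 0.05,"dz": 0,"ax": 0,"ay": 0,"az": 0},{"dx": 0,"dy": 0.05,"dz": 0,"ax": 0,"ay": 0,"az": 0},{"dx": 0,"dy": 0.05,"dz": 0,"ax": 0,"ay": 0,"az": 0},{"dx": 0,"dy": 0.03,"dz": 0,"ax": 0,"ay": 0,"az": 0}], "jaw": 1}}

```text
clock: 17.3
position: [0.4424, -0.1208, 0.0505]
tool_rot: [[-1.0, 0.017, 0.0], [0.017, 1.0, 0.0], [-0.0, 0.0, -1.0]]
force: [0.5, 0.1, -0.5]
opening: 0.0001
grip_force: 0.0
```

```bash
python3 - <<'E'
from h import *
st()
E
```

```text
{'clock': 17.3, 'position': [0.4424, -0.1208, 0.0505], 'tool_rot': [[-0.9999, 0.0166, 0.0], [0.0166, 0.9999, 0.0001], [-0.0, 0.0001, -1.0]], 'force': [0.4916, 0.1311, -0.5032], 'torque': [-0.014, 0.0135, 0.0004], 'opening': 0.0001, 'grip_force': 0.0, 'joint_positions': [-31.6988, -18.3223, -31.8558, 76.4669, 0.0045, -30.7497]}
```

```bash
python3 - <<'E'
from h import *
t0=cv2.imread('pics/t0.png')
t=np.ascontiguousarray(manip.get_image('top')[:,:,::-1]);s=np.ascontiguousarray(manip.get_image('scene')[:,:,::-1])
p0=proj('top',[.2261,.5554,.1914])[0]; p1=proj('top',[.4424,-.1208,.05])[0]; p2=proj('scene',[.4424,-.1208,.05])[0]; print(p0,p1,p2)
for im,p in((t0,p0),(t,p1),(s,p2)): cv2.circle(im,tuple(int(v) for v in p.round()),2,(0,255,0),-1)
A=cv2.resize(t0[285:355,0:100],(400,280),interpolation=cv2.INTER_CUBIC)
B=cv2.resize(t[150:255,300:450],(400,280),interpolation=cv2.INTER_CUBIC)
C=cv2.resize(s[120:320,200:600],(600,300))
o=np.zeros((580,800,3),np.uint8);o[:280,:400]=A;o[:280,400:]=B;o[280:,:600]=C
cv2.imwrite('pics/c6.png',o)
E
```

```text
[ 77.45777771 309.84682736] [354.74394877 228.11573778] [383.78525452 217.30141898]
```

View pics/c6.png

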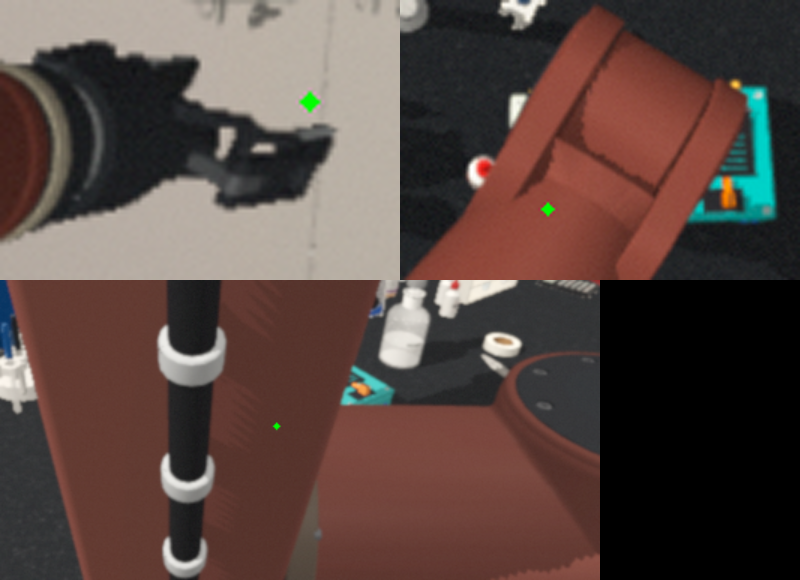

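Start picture (upper left): the fingers end near px (83,317)-(75,335), while the reported TCP projects to (77,310). The offset looks off, so I'll check it numerically.

```bash
python3 - <<'E'
from h import *
t0=cv2.imread('pics/t0.png').astype(int).sum(2)//3
P=np.array([.2261,.5554,.1914]);y=np.array([.377,.926,0]);x=np.array([-.926,.377,0]);z=np.array([0,0,1])
T=P+z*.013
pts={'tcp':P,'+':T+y*.0425,'-':T-y*.0425,'+b':T+y*.057,'-b':T-y*.057,'base':[0,0,0],'wrist':P+z*.2,'body':P+z*.073}
for k,v in pts.items(): print(k,proj('top',v)[0].round(1))
print(cal('top')[0].round(1).tolist(),cal('top')[1].tolist(),cal('top')[2])
print('    '+''.join(str(c//10%10) if c%10==0 else ' ' for c in range(0,92)))
for r in range(290,345):
    print(r,''.join(' .:*#'[min(4,max(0,(200-t0[r,c])//40))] for c in range(0,92)))
# base centre: red circle extents in t0
E
```

```text
tcp [ 77.5 309.8]
+ [ 59.3 302.9]
- [ 89.2 318. ]
+b [ 54.4 300.4]
-b [ 94.5 320.6]
base [310.1 390.1]
wrist [ 15.1 320.5]
body [ 57.7 313.3]
[[383.4, 0.0, 319.8], [0.0, 383.4, 196.2], [0.0, 0.0, 1.0]] [-0.0717307676618123, 0.0, 0.0, 0.0, 0.0] [ 2.13405468 -2.12149016  0.18807172]
    0         1         2         3         4         5         6         7         8         9 
290                                                       ..      :::..                         
291                                                               ....                          
292                                                                                             
293                                                                                             
294                                                                                             
295                  ..  ::::::.                                                                
296              ....:****####*::                                                               
297          .:..****###########*         
[... 3827 characters left out ...]
          
337 *********.::**########******:...                       .....                                
338 ********:.:**######***:::.                                                                  
339 *******::::*###****....                                                                     
340 ******::::***:::...                                                                         
341 *****::::**:.                                                                               
342 ****:::::..                                                                                 
343 **::::...                                                                                   
344 *::...
```

The fingers show up about 30 mm farther back along the tool than the reported TCP, which would explain why they passed over the tab. I'll probe the free flat top right of the tab to measure the offset.

Call:
{"method": "carry_out", "body": {"moves": [{"dx": 0,"dy": -0.37,"dz": 0,"ax": 0,"ay": 0,"az": 0},{"dx": 0,"dy": -0.37,"dz": 0,"ax": 0,"ay": 0,"az": 0},{"dx": 0,"dy": 0,"dz": -0.08,"ax": 0,"ay": 0,"az": 0},{"dx": 0,"dy": 0,"dz": -0.07,"ax": 0,"ay": 0,"az": 0},{"dx": 0,"dy": 0,"dz": -0.05,"ax": 0,"ay": 0,"az": 0},{"dx": 0,"dy": 0,"dz": -0.03,"ax": 0,"ay": 0,"az": 0},{"dx": 0,"dy": 0,"dz": -0.02,"ax": 0,"ay": 0,"az": 0},{"dx": 0,"dy": 0,"dz": -0.02,"ax": 0,"ay": 0,"az": 0},{"dx": 0,"dy": 0,"dz": -0.02,"ax": 0,"ay": 0,"az": 0},{"dx": 0,"dy": 0,"dz": -0.02,"ax": 0,"ay": 0,"az": 0}]}}

```text
clock: 18.65
position: [0.4424, -0.1655, 0.0319]
tool_rot: [[-1.0, 0.017, 0.0], [0.017, 1.0, 0.0], [-0.0, 0.0, -1.0]]
force: [-0.5, 0.4, 0.7]
opening: -0.0
grip_force: 0.0
```

No contact at z 0.032, which is below the unit's 0.045 top. The offset is real, so I'll go on down.

Call:
{"method": "carry_out", "body": {"moves": [{"dx": 0,"dy": 0,"dz": -0.02,"ax": 0,"ay": 0,"az": 0},{"dx": 0,"dy": 0,"dz": -0.02,"ax": 0,"ay": 0,"az": 0},{"dx": 0,"dy": 0,"dz": -0.02,"ax": 0,"ay": 0,"az": 0},{"dx": 0,"dy": 0,"dz": -0.02,"ax": 0,"ay": 0,"az": 0},{"dx": 0,"dy": 0,"dz": -0.02,"ax": 0,"ay": 0,"az": 0},{"dx": 0,"dy": 0,"dz": -0.02,"ax": 0,"ay": 0,"az": 0},{"dx": 0,"dy": 0,"dz": -0.02,"ax": 0,"ay": 0,"az": 0},{"dx": 0,"dy": 0,"dz": -0.02,"ax": 0,"ay": 0,"az": 0},{"dx": 0,"dy": 0,"dz": -0.01,"ax": 0,"ay": 0,"az": 0},{"dx": 0,"dy": 0,"dz": 0,"ax": 0,"ay": 0,"az": 0}]}}

```text
clock: 19.9
position: [0.4423, -0.1655, 0.0217]
tool_rot: [[-1.0, 0.017, -0.0], [0.017, 1.0, 0.0], [0.0, 0.0, -1.0]]
force: [0.0, 0.6, 0.2]
opening: 0.0002
grip_force: 0.0
```

Call:
{"method": "carry_out", "body": {"moves": [{"dx": 0,"dy": 0.08,"dz": 0,"ax": 0,"ay": 0,"az": 0},{"dx": 0,"dy": 0.08,"dz": 0,"ax": 0,"ay": 0,"az": 0},{"dx": 0,"dy": 0.07,"dz": 0,"ax": 0,"ay": 0,"az": 0},{"dx": 0,"dy": 0.06,"dz": 0,"ax": 0,"ay": 0,"az": 0},{"dx": 0,"dy": 0.05,"dz": 0,"ax": 0,"ay": 0,"az": 0},{"dx": 0,"dy": 0.05,"dz": 0,"ax": 0,"ay": 0,"az": 0},{"dx": 0,"dy": 0.05,"dz": 0,"ax": 0,"ay": 0,"az": 0},{"dx": 0,"dy": 0.03,"dz": 0,"ax": 0,"ay": 0,"az": 0},{"dx": 0,"dy": 0,"dz": 0,"ax": 0,"ay": 0,"az": 0},{"dx": 0,"dy": 0,"dz": 0,"ax": 0,"ay": 0,"az": 0}]}}

```text
clock: 21.15
position: [0.4424, -0.1374, 0.0217]
tool_rot: [[-1.0, 0.017, 0.0], [0.017, 1.0, 0.0], [-0.0, 0.0, -1.0]]
force: [-0.3, 0.3, -0.6]
opening: -0.0002
grip_force: 0.0
```

```bash
python3 - <<'E'
from h import *
F=[]
for i in range(4):
    manip.get_image('top'); s=manip.state(); F.append(np.r_[s['force'],s['torque']])
print(np.mean(F,0).round(3)); st()
E
```

```text
[-0.304  0.028 -0.248 -0.004 -0.02  -0.022]
{'clock': 21.35, 'position': [0.4424, -0.1374, 0.0217], 'tool_rot': [[-0.9999, 0.0169, 0.0], [0.0169, 0.9999, 0.0001], [-0.0, 0.0001, -1.0]], 'force': [-0.5461, 0.3173, 0.1144], 'torque': [-0.0076, -0.006, -0.0645], 'opening': 0.0001, 'grip_force': 0.0, 'joint_positions': [-33.5049, -16.4009, -33.328, 73.0728, 0.0039, -32.5345]}
```

```bash
python3 - <<'E'
from h import *
s=cv2.imread('pics/s2.png'); t=cv2.imread('pics/t2.png'); t0=cv2.imread('pics/t0.png')
P=np.array([.4411,.1346,.1861]); p=proj('scene',P)[0];q=proj('top',P)[0];print(p,q,proj('scene',P+[0,0,.1])[0],proj('scene',[.486,.1462,.0])[0])
cv2.circle(s,tuple(int(v) for v in p.round()),1,(0,255,0),-1);cv2.circle(t,tuple(int(v) for v in q.round()),1,(0,255,0),-1)
S=cv2.resize(s,(640,400))
def crop(im,c,h,w):
    y=int(np.clip(c[1]-h/2,0,400-h));x=int(np.clip(c[0]-w/2,0,640-w));return im[y:y+h,x:x+w]
o=np.zeros((600,800,3),np.uint8)
o[:400,:500]=cv2.resize(crop(s,p,160,200),(500,400),interpolation=cv2.INTER_CUBIC)
o[:300,500:]=cv2.resize(crop(t,q,150,150),(300,300),interpolation=cv2.INTER_CUBIC)
o[300:,500:]=0
o[400:,:320]=cv2.resize(s,(320,200)); o[300:,500:]=cv2.resize(t0[285:345,30:90],(300,300),interpolation=cv2.INTER_CUBIC)
cv2.imwrite('pics/c7.png',o)
E
```

```text
[276.48092794 196.63004705] [254.27196613 222.66824923] [273.736483   144.52853553] [265.76971172 264.20065691]
```

View pics/c7.png

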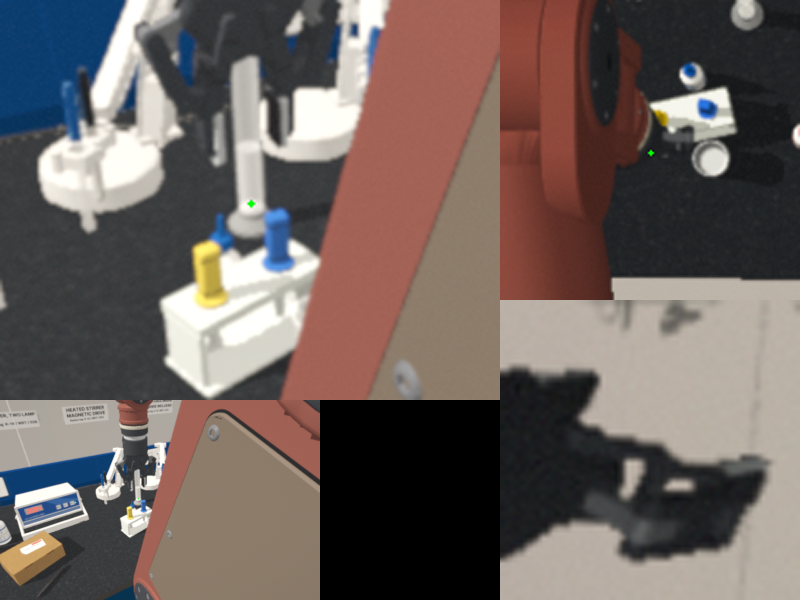

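In the scene picture (TCP reported at (0.441,0.135,0.186)) the fingertips are at px (263,180) and (286,172). The TCP projects to (276.5,196.6), about 20 px lower. The finger midpoint lies on the tool axis, so it's an offset along the tool. I'll quantify it.

```bash
python3 - <<'E'
from h import *
P=np.array([.4411,.1346,.1861])
for n in('scene','top'):
    print(n,proj(n,P)[0].round(1),[ (proj(n,P+d)[0]-proj(n,P)[0]).round(1).tolist() for d in np.eye(3)*.02])
# finger back edges at various z: pads at +-.019, backs +-.0335
for dz in (0,.02,.03,.04,.05,.06):
    print(dz,'scene +/-',proj('scene',[P+[0,.026,dz],P+[0,-.026,dz]]).round(1).tolist(),'top -',proj('top',P+[0,-.026,dz]).round(1).tolist())
from scipy.optimize import least_squares
f=lambda X:np.r_[proj('scene',X)[0]-[286,172],proj('top',X)[0]-[269,214.5]]
r=least_squares(f,P);print(r.x.round(4),r.fun.round(1))
E
```

```text
scene [276.5 196.6] [[-4.9, -5.2], [-10.4, 3.1], [-0.5, -9.8]]
top [254.3 222.7] [[0.3, -8.2], [-8.2, -0.1], [-1.4, -0.9]]
0 scene +/- [[262.8, 200.7], [289.7, 192.7]] top - [[265.0, 222.7]]
0.02 scene +/- [[262.1, 190.8], [289.4, 183.0]] top - [[263.8, 221.8]]
0.03 scene +/- [[261.7, 185.8], [289.2, 178.0]] top - [[263.2, 221.4]]
0.04 scene +/- [[261.4, 180.6], [289.1, 173.0]] top - [[262.5, 220.9]]
0.05 scene +/- [[261.0, 175.4], [288.9, 167.9]] top - [[261.9, 220.4]]
0.06 scene +/- [[260.6, 170.1], [288.7, 162.7]] top - [[261.2, 219.9]]
[0.461  0.1007 0.2155] [ 2.   0.4 -2.2 -1.5]
```

The data fit an offset of about 40 mm along the tool: the real tips sit about 0.040 m above the reported TCP. At 0.0217 they were still just over the 0.060 tab. Back to the right, 10 mm lower, and push again.

Call:
{"method": "carry_out", "body": {"moves": [{"dx": 0,"dy": -0.25,"dz": 0,"ax": 0,"ay": 0,"az": 0},{"dx": 0,"dy": -0.23,"dz": 0,"ax": 0,"ay": 0,"az": 0},{"dx": 0,"dy": 0,"dz": -0.1,"ax": 0,"ay": 0,"az": 0},{"dx": 0,"dy": 0,"dz": -0.06,"ax": 0,"ay": 0,"az": 0},{"dx": 0,"dy": 0.1,"dz": 0,"ax": 0,"ay": 0,"az": 0},{"dx": 0,"dy": 0.1,"dz": 0,"ax": 0,"ay": 0,"az": 0},{"dx": 0,"dy": 0.1,"dz": 0,"ax": 0,"ay": 0,"az": 0},{"dx": 0,"dy": 0.06,"dz": 0,"ax": 0,"ay": 0,"az": 0},{"dx": 0,"dy": 0.05,"dz": 0,"ax": 0,"ay": 0,"az": 0},{"dx": 0,"dy": 0.04,"dz": 0,"ax": 0,"ay": 0,"az": 0}]}}

```text
clock: 22.6
position: [0.4425, -0.1391, 0.0123]
tool_rot: [[-1.0, 0.017, 0.0], [0.017, 1.0, -0.0], [-0.0, -0.0, -1.0]]
force: [-0.1, -1.7, -0.3]
opening: 0.0001
grip_force: 0.8
```

```bash
python3 - <<'E'
from h import *
F=[]
for i in range(4):
    manip.get_image('top'); s=manip.state(); F.append(np.r_[s['force'],s['torque']])
print(np.mean(F,0).round(3)); st()
E
```

```text
[ 0.855 -0.725  0.694 -0.184 -0.132  0.022]
{'clock': 22.8, 'position': [0.4425, -0.1391, 0.0122], 'tool_rot': [[-0.9999, 0.0167, 0.0003], [0.0167, 0.9999, 0.0002], [-0.0003, 0.0002, -1.0]], 'force': [0.8088, -0.4134, 1.0152], 'torque': [-0.1632, -0.1901, -0.0122], 'opening': 0.0001, 'grip_force': 0.5029, 'joint_positions': [-33.6881, -15.8866, -33.9174, 71.9632, 0.0175, -32.7291]}
```

```bash
python3 - <<'E'
from h import *
t=manip.get_image('top').astype(int).sum(2)//3; t0=cv2.imread('pics/t0.png').astype(int).sum(2)//3
for r in range(180,222,2): print(r,' '.join('%3d'%v for v in t[r,338:362]),'|',' '.join('%3d'%v for v in t0[r,338:362:2]))
E
```

```text
180  39  35  36  38  37  35  35  36  34  33  34  37  40  39  38  38  37  35  40  39  38  38  35  27 |  35  36  34  35  33  37  35  33  34  37  35  35
182  38  35  34  39  38  34  35  38  35  37  47  50  33  26  21  26  24  23  25  27  30  24  29  29 |  36  36  40  35  36  50  62  38  34  39  37  39
184  38  36  36  39  51  56  59  56  57  79 148 114  56  28  27  23  22  22  28  28  25  19  32  47 |  39  36  50  57  58 153 162  65  49  44  47  45
186  43  38  47 116 199 220 219 220 222 223 225 149  54  27  23  23  26  21  25  24  26  32  55  76 |  39  49 198 216 220 230 224 200 198 193 193 196
188  38  36  62 161 231 237 221 231 241 241 221 131  48  23  28  25  27  26  23  23  35  58  80  93 |  36  58 230 220 240 242 242 242 242 241 242 241
190  35  36  69 177 235 243 242 242 242 240 187  92  33  22  21  24  21  26  28  45  64  82  88  93 |  34  69 233 241 242 242 242 243 242 242 242 242
192  33  36  71 178 235 244 243 242 243 240 168  70  25  25  23  25  24  27  49  71  85  91  94  94 |  32  72 235 242 242 234 229 228 239 243 242 241
194  35  42  74 181 237 243 243 243 244 241 186 11
[... 1349 characters left out ...]
95  99  98  98  99 100  99 102 100 101  98  91  73 |  27  62 213 236 238 127  50  69  76  75  78  89
214  28  27  55 130 170 175 158 127 102  95  95  97  95  96  96  96  98  97  99  99  99  87  64  50 |  31  56 168 187 225 124  45  54  61  58  58  61
216  30  32  56 133 161 141 112  96  96  94  93  94  94  94  94  95  96  97  96  95  81  59  50  51 |  28  53 169 181 179  93  39  84 105  94  85  86
218  25  29  52 120 121 102  92  92  90  92  92  94  93  93  93  95  93  96  89  72  53  50  56  64 |  26  58 178 218 240 157  79  78  77  76  57  52
220  26  31  56  85  92  89  91  89  90  90  93  91  92  93  91  93  93  86  68  56  64  70  80  87 |  22  82 235 241 243 241 238 238 237 235 166 145
```

The pixels behind the hinge (rows 182-194, cols 348-357) turned from white to black, so the cover is open. I'll retreat and, on the way, work out the yellow handle's yaw.

Call:
{"method": "carry_out", "body": {"moves": [{"dx": 0,"dy": -0.3,"dz": 0,"ax": 0,"ay": 0,"az": 0},{"dx": -0.3,"dy": -0.1,"dz": 0.5,"ax": 0,"ay": 0,"az": 0},{"dx": -0.2,"dy": 0.2,"dz": 0.9,"ax": 0,"ay": 0,"az": 0},{"dx": 0,"dy": 0.9,"dz": 0.9,"ax": 0,"ay": 0,"az": 0},{"dx": 0,"dy": 1,"dz": 0.2,"ax": 0,"ay": 0,"az": 0},{"dx": 0,"dy": 1,"dz": 0,"ax": 0,"ay": 0,"az": 0},{"dx": 0.3,"dy": 1,"dz": 0,"ax": 0,"ay": 0,"az": 0},{"dx": 0.3,"dy": 0.9,"dz": 0,"ax": 0,"ay": 0,"az": 0},{"dx": 0.3,"dy": 0.3,"dz": 0,"ax": 0,"ay": 0,"az": 0},{"dx": 0.2,"dy": 0.1,"dz": 0,"ax": 0,"ay": 0,"az": 0}], "jaw": 0.1}}

```text
clock: 24.1
position: [0.4791, 0.1516, 0.1519]
tool_rot: [[-1.0, 0.015, -0.001], [0.015, 1.0, 0.0], [0.001, 0.0, -1.0]]
force: [-0.8, -0.4, 0.1]
opening: 0.0384
grip_force: 0.0
```

```bash
python3 - <<'E'
from h import *
ims=[manip.get_image('scene') for _ in range(3)]; s=np.mean(ims,0); cv2.imwrite('pics/s5.png',s[:,:,::-1].astype(np.uint8))
ts=[manip.get_image('top') for _ in range(3)]; t=np.mean(ts,0); cv2.imwrite('pics/t5.png',t[:,:,::-1].astype(np.uint8))
st()
s0=cv2.imread('pics/s0.png')[:,:,::-1].astype(int)
for r in range(211,241): print(r,' '.join('%3d'%v for v in s0[r,248:272,0]),'|',' '.join('%3d'%v for v in s[r,248:272,0].astype(int)))
t0=cv2.imread('pics/t0.png')[:,:,::-1].astype(int)
print('top red-blue')
for r in range(198,214): print(r,' '.join('%3d'%v for v in (t0[r,248:268,0]-t0[r,248:268,2])),'|',' '.join('%3d'%v for v in t0[r,248:268,0]))
E
```

```text
{'clock': 24.4, 'position': [0.4781, 0.1502, 0.1523], 'tool_rot': [[-0.9998, 0.0177, -0.0003], [0.0177, 0.9998, 0.0], [0.0003, 0.0, -1.0]], 'force': [-0.3412, 0.2003, -0.289], 'torque': [-0.0167, 0.0157, -0.0449], 'opening': 0.0386, 'grip_force': 0.0, 'joint_positions': [2.4515, -11.6527, -15.6489, 86.023, 0.0019, 3.4631]}
211  45  44  43  44  46  43  43  43  46  50  62  72  70  62  44  32  32  34  32  30  26  41  48  57 |  59  60  58  59  58  58  58  60  62  65  77  93  93  78  61  48  43  44  43  40  43  56  64  75
212  42  44  44  48  47  45  49  57  73  91 123 154 158 134  92  54  37  32  28  22  27  40  46  42 |  59  57  57  60  61  61  64  76  96 115 153 188 190 165 118  72  48  43  39  32  36  52  60  60
213  44  45  44  46  47  58  83 121 157 174 194 218 220 201 163 104  51  23  22  16  27  37  44  44 |  59  59  60  63  65  74 106 150 190 207 228 251 254 235 196 134  68  36  28  26  33  51  59  61
214  44  45  48  47  54 101 160 194 220 229 232 236 236 229 209 159  86  34  17  26  41  47  46  43 |  60  61  63  63  71 129 193 228 254 255 255 255 255 255 242 192 111  46  29  39
[... 7133 characters left out ...]
 168 179 190 185 186 188 188 186 186
210  10   9   9   9  10  23  74 148 212 239 228 181 132  77  32  17  16  15  12  13 | 239 245 247 246 246 247 247 248 247 239 228 218 202 193 192 211 220 206 188 190
211  11  10   8  10   9  11  24  57 100 135 127  90  57  32  18  10   9  10  12  14 | 229 245 246 246 246 246 247 247 246 244 244 239 227 209 216 237 243 233 223 223
212  14   9  10   9   8   9  10  12  20  35  33  16  11  11  10   8   8   8   8   8 | 222 245 246 246 246 246 246 246 243 238 239 243 243 235 238 245 246 245 244 244
213  15   9   9   8   9   9   9   9  10  10  10  10   8   7   8   8   8   8   8  10 | 217 244 246 245 246 246 246 246 246 245 245 246 246 245 245 245 245 245 245 242
```

Top view of t0: the handle's top face spans cols 252-258, rows 202-206, with its long side nearly along world y. Scene face widths (about 3.8 px left, 7.3 px right) give a yaw of about +10°, so the gripper must close along x. Using the last view for the well and the gripper over the tool.

```bash
python3 - <<'E'
from h import *
s=cv2.imread('pics/s5.png'); t=cv2.imread('pics/t5.png')
P=np.array([.4781,.1502,.1523]); p=proj('scene',P+[0,0,.04])[0];print(p)
o=np.zeros((600,800,3),np.uint8)
A=t[182:222,342:378]; o[:600,:432]=cv2.resize(A,(432,480),interpolation=cv2.INTER_CUBIC).__class__((600,432,3),np.uint8)*0
o[:480,:432]=cv2.resize(A,(432,480),interpolation=cv2.INTER_CUBIC)
cv2.circle(s,tuple(int(v) for v in p.round()),0,(0,255,0),-1)
y,x=int(p[1]),int(p[0])
o[:368,432:]=cv2.resize(s[y-40:y+60,x-50:x+50],(368,368),interpolation=cv2.INTER_CUBIC)
B=t[185:245,235:325]; o[368:600,432:780]=cv2.resize(B,(348,232),interpolation=cv2.INTER_CUBIC)
cv2.imwrite('pics/c8.png',o)
E
```

```text
[259.31889376 186.39678735]
```

View pics/c8.png

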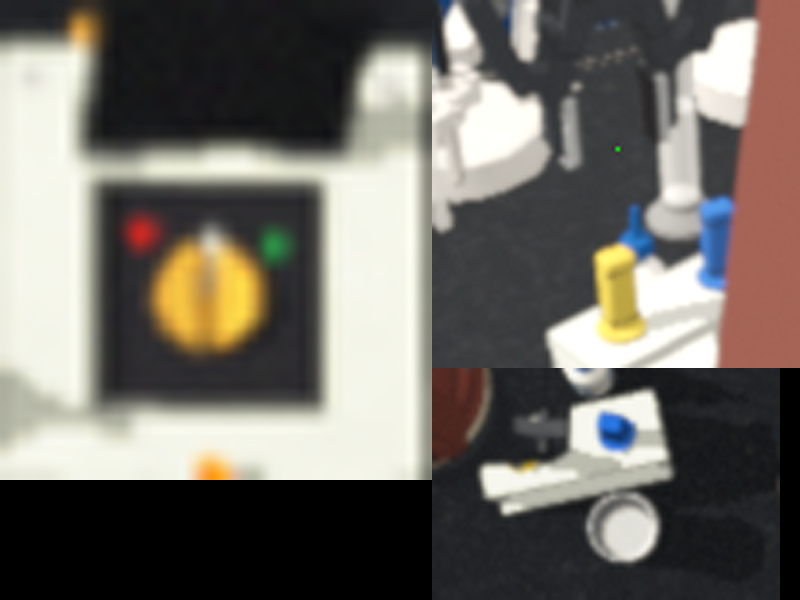

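Crop c8 shows the well open: screw centre at crop (209,294), pointer at (212,240) almost straight back, green dot to the right at (275,244), red dot to the left at (142,232). The fingertips straddle the predicted point (617,148) once 40 mm is added, so the offset is axial only. Next I turn by -80° and go down to the yellow handle.

Call:
{"method": "carry_out", "body": {"moves": [{"dx": 0.03,"dy": -0.05,"dz": 0,"ax": 0,"ay": 0,"az": -1},{"dx": 0.03,"dy": 0,"dz": -0.05,"ax": 0,"ay": 0,"az": -1},{"dx": 0.03,"dy": 0,"dz": -0.05,"ax": 0,"ay": 0,"az": -1},{"dx": 0.03,"dy": 0,"dz": -0.05,"ax": 0,"ay": 0,"az": -1},{"dx": 0.03,"dy": 0,"dz": -0.05,"ax": 0,"ay": 0,"az": -1},{"dx": 0.03,"dy": 0,"dz": -0.05,"ax": 0,"ay": 0,"az": -1},{"dx": 0.03,"dy": 0,"dz": -0.05,"ax": 0,"ay": 0,"az": -1},{"dx": 0.03,"dy": 0,"dz": -0.05,"ax": 0,"ay": 0,"az": -1},{"dx": 0.03,"dy": 0,"dz": -0.05,"ax": 0,"ay": 0,"az": -1},{"dx": 0.06,"dy": 0,"dz": -0.05,"ax": 0,"ay": 0,"az": -1}]}}

```text
clock: 25.65
position: [0.4979, 0.1473, 0.1255]
tool_rot: [[-0.753, 0.658, 0.0], [0.658, 0.753, 0.0], [-0.0, 0.0, -1.0]]
force: [0.7, -0.5, -0.4]
opening: 0.0383
grip_force: 0.0
```

```bash
python3 - <<'E'
from h import *
t=cv2.imread('pics/t5.png')[:,:,::-1].astype(float)
H=cv2.cvtColor(t.astype(np.uint8),cv2.COLOR_RGB2HSV)
def cen(w,box):
    r0,r1,c0,c1=box; w=w[r0:r1,c0:c1]; v,u=np.mgrid[r0:r1,c0:c1]; return np.array([(w*u).sum(),(w*v).sum()])/w.sum()
R,G,B=t[...,0],t[...,1],t[...,2]
box=(196,215,351,368)
g=cen(np.clip(G-np.maximum(R,B)-30,0,None),box); r=cen(np.clip(R-np.maximum(G*1.3,B*1.3)-30,0,None),box)
br=cen(((R>150)&(B<140)&(R-B>60)&(G>100)).astype(float),box)
w=cen(np.clip(B-120,0,None),(199,206,356,364))
gd,rd=ray('top',[g,r],.038); bc=ray('top',[br],.0445)[0]; wp=ray('top',[w],.043)[0]
print(g,r,br,w); print(gd,rd,bc,wp)
u=np.array([.493,-.1335]);a=-.8
for nm,c in(('brass',bc),('nominal',np.array([.493+.012,-.1337,0]))):
    for k,q in(('g',gd),('r',rd),('w',wp)):
        d=(q-c)[:2]; print(nm,k,np.degrees(np.arctan2(d[1],d[0])).round(1),(np.linalg.norm(d)*1e3).round(1))
for rr in range(198,214): print(rr,' '.join('%3d/%3d'%(t[rr,c,0],t[rr,c,2]) for c in range(352,368)))
E
```

```text
[364.26262626 202.04040404] [353.31815883 200.93019727] [358.90625 206.15625] [359.10416667 201.79166667]
[ 0.51768565 -0.14959079  0.038     ] [ 0.52069979 -0.11856921  0.038     ] [ 0.50480884 -0.13359075  0.0445    ] [ 0.5174924  -0.13444854  0.043     ]
brass g -51.2 20.5
brass r 43.4 21.9
brass w -3.9 12.7
nominal g -51.4 20.3
nominal r 43.9 21.8
nominal w -3.4 12.5
198  46/ 48  48/ 50  48/ 49  46/ 49  47/ 48  49/ 50  48/ 49  51/ 52  50/ 52  50/ 51  50/ 50  49/ 50  49/ 51  49/ 50  50/ 52  51/ 53
199  48/ 44  68/ 50  61/ 47  50/ 48  46/ 46  46/ 49  47/ 48  50/ 50  48/ 50  46/ 48  47/ 48  47/ 49  46/ 48  45/ 48  45/ 47  47/ 48
200  82/ 43 147/ 40 127/ 45  75/ 48  49/ 49  48/ 47  55/ 54  79/ 77  63/ 62  47/ 48  46/ 47  46/ 48  47/ 50  46/ 49  47/ 49  47/ 48
201 103/ 41 197/ 35 165/ 40  92/ 47  58/ 49  73/ 51  97/ 79 157/144 119/103  69/ 57  48/ 47  44/ 47  45/ 58  47/ 58  46/ 50  47/ 48
202  67/ 43 137/ 42 112/ 44  72/ 48 102/ 50 168/ 58 176/ 95 216/178 202/130 140/ 68  80/ 49  49/ 48  44/ 68  46/ 66  47/ 54  47/ 49
203  45/ 44  63/ 48  59/ 47  88/ 48 181/ 56 234/ 64 223/ 74 211/12
[... 685 characters left out ...]
 147/ 49  58/ 36  39/ 40  44/ 46  46/ 49
209  42/ 45  47/ 48  58/ 48 123/ 52 194/ 57 233/ 64 210/ 56 200/ 51 239/ 64 237/ 68 169/ 53  80/ 38  39/ 36  44/ 46  46/ 48  46/ 47
210  41/ 44  46/ 47  48/ 49  63/ 48 105/ 47 171/ 54 167/ 51 162/ 49 201/ 54 154/ 48  79/ 38  46/ 40  40/ 40  44/ 45  45/ 47  46/ 48
211  44/ 45  46/ 47  47/ 50  46/ 48  54/ 48  76/ 48  91/ 52  81/ 46  83/ 42  63/ 43  45/ 43  44/ 45  46/ 48  46/ 47  47/ 48  46/ 48
212  41/ 43  47/ 48  45/ 46  47/ 49  46/ 48  47/ 47  49/ 47  47/ 48  46/ 47  47/ 49  44/ 46  48/ 48  46/ 48  46/ 47  45/ 48  46/ 47
213  43/ 44  46/ 48  48/ 49  47/ 49  47/ 49  46/ 47  45/ 49  47/ 49  47/ 48  46/ 47  45/ 47  46/ 47  46/ 46  45/ 46  46/ 48  47/ 49
```

Call:
{"method": "carry_out", "body": {"moves": [{"dx": 0,"dy": 0,"dz": 0,"ax": 0,"ay": 0,"az": -1},{"dx": 0,"dy": 0,"dz": 0,"ax": 0,"ay": 0,"az": -1},{"dx": 0,"dy": 0,"dz": 0,"ax": 0,"ay": 0,"az": -1},{"dx": 0,"dy": 0,"dz": -0.2,"ax": 0,"ay": 0,"az": -1},{"dx": 0,"dy": 0,"dz": -0.25,"ax": 0,"ay": 0,"az": -1},{"dx": 0,"dy": 0,"dz": -0.25,"ax": 0,"ay": 0,"az": -1},{"dx": 0,"dy": 0,"dz": -0.25,"ax": 0,"ay": 0,"az": -1},{"dx": 0,"dy": 0,"dz": -0.25,"ax": 0,"ay": 0,"az": -1},{"dx": 0,"dy": 0,"dz": -0.18,"ax": 0,"ay": 0,"az": -1},{"dx": 0,"dy": 0,"dz": -0.1,"ax": 0,"ay": 0,"az": -1}]}}

```text
clock: 26.9
position: [0.4976, 0.1473, 0.036]
tool_rot: [[-0.154, 0.988, -0.0], [0.988, 0.154, -0.0], [0.0, -0.0, -1.0]]
force: [0.2, -0.5, -0.2]
opening: 0.0385
grip_force: 0.0
```

Call:
{"method": "carry_out", "body": {"moves": [{"dx": 0,"dy": 0,"dz": 0,"ax": 0,"ay": 0,"az": 0},{"dx": 0,"dy": 0,"dz": 0,"ax": 0,"ay": 0,"az": 0},{"dx": 0,"dy": 0,"dz": 0,"ax": 0,"ay": 0,"az": 0},{"dx": 0,"dy": 0,"dz": 0,"ax": 0,"ay": 0,"az": 0},{"dx": 0,"dy": 0,"dz": 0,"ax": 0,"ay": 0,"az": 0},{"dx": 0,"dy": 0,"dz": 0,"ax": 0,"ay": 0,"az": 0},{"dx": 0,"dy": 0,"dz": 0.2,"ax": 0,"ay": 0,"az": 0},{"dx": 0,"dy": 0,"dz": 0.6,"ax": 0,"ay": 0,"az": 0},{"dx": 0,"dy": 0,"dz": 0.6,"ax": 0,"ay": 0,"az": 0},{"dx": 0,"dy": 0,"dz": 0.6,"ax": 0,"ay": 0,"az": 0}], "jaw": 1, "grip_force": 50}}

```text
clock: 28.15
position: [0.4981, 0.148, 0.1585]
tool_rot: [[-0.157, 0.988, 0.001], [0.988, 0.157, 0.0], [0.0, 0.001, -1.0]]
force: [0.4, 0.7, -0.5]
opening: 0.0133
grip_force: 49.6
```

Opening 13.3 mm, grip 50 N: the tool is held on its flats, tip about 21 mm below the reported TCP. Next I turn the blade to the slot direction (+76°) here, where the scene camera can see it.

Call:
{"method": "carry_out", "body": {"moves": [{"dx": 0,"dy": 0,"dz": 0,"ax": 0,"ay": 0,"az": 1},{"dx": 0,"dy": 0,"dz": 0,"ax": 0,"ay": 0,"az": 1},{"dx": 0,"dy": 0,"dz": 0,"ax": 0,"ay": 0,"az": 1},{"dx": 0,"dy": 0,"dz": 0,"ax": 0,"ay": 0,"az": 1},{"dx": 0,"dy": 0,"dz": 0,"ax": 0,"ay": 0,"az": 1},{"dx": 0,"dy": 0,"dz": 0,"ax": 0,"ay": 0,"az": 1},{"dx": 0,"dy": 0,"dz": 0,"ax": 0,"ay": 0,"az": 1},{"dx": 0,"dy": 0,"dz": 0,"ax": 0,"ay": 0,"az": 1},{"dx": 0,"dy": 0,"dz": 0,"ax": 0,"ay": 0,"az": 1},{"dx": 0,"dy": 0,"dz": 0,"ax": 0,"ay": 0,"az": 1}]}}

```text
clock: 29.4
position: [0.4982, 0.148, 0.1573]
tool_rot: [[-0.757, 0.654, 0.001], [0.654, 0.757, 0.0], [-0.0, 0.001, -1.0]]
force: [-0.3, 0.1, -0.4]
opening: 0.0136
grip_force: 49.5
```

Call:
{"method": "carry_out", "body": {"moves": [{"dx": 0,"dy": 0,"dz": 0,"ax": 0,"ay": 0,"az": 1},{"dx": 0,"dy": 0,"dz": 0,"ax": 0,"ay": 0,"az": 1},{"dx": 0,"dy": 0,"dz": 0,"ax": 0,"ay": 0,"az": 1},{"dx": 0,"dy": 0,"dz": 0,"ax": 0,"ay": 0,"az": 1},{"dx": 0,"dy": 0,"dz": 0,"ax": 0,"ay": 0,"az": 1},{"dx": 0,"dy": 0,"dz": 0,"ax": 0,"ay": 0,"az": 1},{"dx": 0,"dy": 0,"dz": 0,"ax": 0,"ay": 0,"az": 1},{"dx": 0,"dy": 0,"dz": 0,"ax": 0,"ay": 0,"az": 1},{"dx": 0,"dy": 0,"dz": 0,"ax": 0,"ay": 0,"az": 1},{"dx": 0,"dy": 0,"dz": 0,"ax": 0,"ay": 0,"az": 0.2}]}}

```text
clock: 30.65
position: [0.4982, 0.148, 0.1572]
tool_rot: [[-0.997, 0.072, 0.001], [0.072, 0.997, 0.0], [-0.001, 0.0, -1.0]]
force: [-0.1, 0.2, 0.7]
opening: 0.0131
grip_force: 49.5
```

```bash
python3 - <<'E'
from h import *
s=np.mean([manip.get_image('scene') for _ in range(3)],0); cv2.imwrite('pics/s6.png',s[:,:,::-1].astype(np.uint8))
S=manip.state(); st(); P=np.array(S['position'])
for nm,h in(('tip',0),('bladetop',.010),('flange',.055),('handtop',.103)): print(nm,proj('scene',P+[0,0,h-.021])[0].round(1))
p=proj('scene',P+[0,0,.034])[0]; u,v=int(p[0]),int(p[1])
d=s[...,0]-s[...,2]
print('R-B cols',u-20,'..'); 
for r in range(v-28,v+42): print(r,' '.join('%3d'%d[r,c] for c in range(u-18,u+19)))
E
```

```text
{'clock': 30.8, 'position': [0.4981, 0.148, 0.1568], 'tool_rot': [[-0.9973, 0.0738, 0.0003], [0.0738, 0.9973, 0.0002], [-0.0002, 0.0002, -1.0]], 'force': [0.3644, -0.5024, -1.108], 'torque': [0.0179, 0.0008, -0.0518], 'opening': 0.0133, 'grip_force': 49.5022, 'joint_positions': [2.097, -8.393, -12.2647, 86.1134, 0.0087, 6.327]}
tip [258.  206.8]
bladetop [257.7 202.4]
flange [256.  181.9]
handtop [254.  158.4]
R-B cols 235 ..
153  13  13  13  11   3  -2  -2  -3  -3  -3  -2  -3  -3 -14 -38 -49 -40 -28 -18  -8  -4  -4  -3  -3  -1  -2  -2  -2  -3  -2  -3  -2  -2  -2  -3  -3  -3
154   7   9   9   5   0  -2  -4  -3  -3  -4  -2  -2  -3  -6 -13 -14 -15 -11  -6  -4  -3  -4  -3  -2  -3  -2  -2  -3  -2  -3  -3  -3  -3  -2  -1  -3  -1
155  -2  -1  -2  -3  -3  -2  -3  -3  -3  -2  -2  -2  -2  -1   1   6  12  14   9   2  -2  -1  -3  -3  -3  -2  -3  -2  -2  -3  -2  -2   0   2   3   1   3
156  -2  -3  -3  -3  -3  -3  -3  -3  -2  -3  -3  -3  -2  10  34  51  69  76  62  31   8  -1  -3  -3  -3  -2  -2  -2  -3  -3  -2   0   5   7   7   8   7
157  -3  -1  -3  -3  -2  -2  -3  -3  -3  -3  -3  -1   0  37  8
[... 9330 characters left out ...]
  -2  -2  -2  -1  -1  -1   3  11  11   0   0   0   0  10  10  11  11  12  12  12  11   8   7
219  -3  -2  -3  -2  -2  -2  -2  -3  -5  -2  -2  -2  -2  -2  -2  -1  -2  -2  -1   0   7  11   0   0   0   0   0   0   0   6  11  13  12  12  12  11  11
220  -3  -2  -2  -2  -2  -3  -2  -4  -4  -4  -3  -3  -3  -4  -2  -2  -2  -2  -1   1   9  11   0   0   0   0   0   0   0   0   5  12  12  12  12  11  12
221  -3  -2  -2  -3  -2  -2  -2  -3  -3  -4  -3  -3  -3  -4  -2  -2  -1  -2  -1   1   8   5   0   0   0   0   0   0   0   0   3   7   9  10   6   4   1
222  -3  -1  -2  -1  -1  -3  -1  -2  -3  -3  -4  -3  -3  -4  -4  -3  -2  -2  -3   0  10  11   0   0   0   0   0   0   0   0   2   4   2   1   0   0   0
```

The held tool shows its flange centre at (256,183) against a predicted (256,182), and its blade tip at about (257,207) against (258,207), so it matches within 2 mm. The blade direction is -4° and the slot is about -4°. Move over the screw to 5 mm above it.

Call:
{"method": "carry_out", "body": {"moves": [{"dx": 0.11,"dy": -0.78,"dz": 0,"ax": 0,"ay": 0,"az": 0},{"dx": 0,"dy": -0.78,"dz": 0,"ax": 0,"ay": 0,"az": 0},{"dx": 0,"dy": -0.78,"dz": 0,"ax": 0,"ay": 0,"az": 0},{"dx": 0,"dy": -0.78,"dz": 0,"ax": 0,"ay": 0,"az": 0},{"dx": 0,"dy": -0.79,"dz": 0,"ax": 0,"ay": 0,"az": 0},{"dx": 0,"dy": -0.79,"dz": 0,"ax": 0,"ay": 0,"az": 0},{"dx": 0,"dy": 0,"dz": -0.5,"ax": 0,"ay": 0,"az": 0},{"dx": 0,"dy": 0,"dz": -0.5,"ax": 0,"ay": 0,"az": 0},{"dx": 0,"dy": 0,"dz": -0.3,"ax": 0,"ay": 0,"az": 0},{"dx": 0,"dy": 0,"dz": -0.13,"ax": 0,"ay": 0,"az": 0}]}}

```text
clock: 32.05
position: [0.5043, -0.1337, 0.07]
tool_rot: [[-0.997, 0.073, -0.001], [0.073, 0.997, 0.001], [0.001, 0.001, -1.0]]
force: [0.4, -0.6, 0.0]
opening: 0.013
grip_force: 49.5
```

Call:
{"method": "carry_out", "body": {"moves": [{"dx": 0,"dy": 0,"dz": 0,"ax": 0,"ay": 0,"az": 0},{"dx": 0,"dy": 0,"dz": -0.02,"ax": 0,"ay": 0,"az": 0},{"dx": 0,"dy": 0,"dz": -0.02,"ax": 0,"ay": 0,"az": 0},{"dx": 0,"dy": 0,"dz": -0.02,"ax": 0,"ay": 0,"az": 0},{"dx": 0,"dy": 0,"dz": -0.02,"ax": 0,"ay": 0,"az": 0},{"dx": 0,"dy": 0,"dz": -0.02,"ax": 0,"ay": 0,"az": 0},{"dx": 0,"dy": 0,"dz": -0.02,"ax": 0,"ay": 0,"az": 0},{"dx": 0,"dy": 0,"dz": 0,"ax": 0,"ay": 0,"az": 0},{"dx": 0,"dy": 0,"dz": 0,"ax": 0,"ay": 0,"az": 0},{"dx": 0,"dy": 0,"dz": 0,"ax": 0,"ay": 0,"az": 0}]}}

```text
clock: 33.3
position: [0.5047, -0.1341, 0.0636]
tool_rot: [[-0.997, 0.073, 0.0], [0.073, 0.997, 0.0], [-0.0, 0.0, -1.0]]
force: [-0.1, 0.1, -1.0]
opening: 0.0128
grip_force: 49.5
```

Call:
{"method": "carry_out", "body": {"moves": [{"dx": 0,"dy": 0,"dz": -0.015,"ax": 0,"ay": 0,"az": 0},{"dx": 0,"dy": 0,"dz": -0.015,"ax": 0,"ay": 0,"az": 0},{"dx": 0,"dy": 0,"dz": -0.01,"ax": 0,"ay": 0,"az": 0},{"dx": 0,"dy": 0,"dz": 0,"ax": 0,"ay": 0,"az": 0},{"dx": 0,"dy": 0,"dz": 0,"ax": 0,"ay": 0,"az": -1},{"dx": 0,"dy": 0,"dz": 0,"ax": 0,"ay": 0,"az": -1},{"dx": 0,"dy": 0,"dz": 0,"ax": 0,"ay": 0,"az": -1},{"dx": 0,"dy": 0,"dz": 0,"ax": 0,"ay": 0,"az": -1},{"dx": 0,"dy": 0,"dz": 0,"ax": 0,"ay": 0,"az": -1},{"dx": 0,"dy": 0,"dz": 0,"ax": 0,"ay": 0,"az": -1}]}}

```text
clock: 34.55
position: [0.5048, -0.1338, 0.0612]
tool_rot: [[-0.881, 0.474, 0.0], [0.474, 0.881, 0.0], [-0.0, 0.001, -1.0]]
force: [-0.1, 2.1, 1.5]
opening: 0.0134
grip_force: 49.7
```

```bash
python3 - <<'E'
from h import *
st()
E
```

```text
{'clock': 34.55, 'position': [0.5048, -0.1338, 0.0612], 'tool_rot': [[-0.8806, 0.4739, 0.0004], [0.4739, 0.8806, 0.0005], [-0.0001, 0.0006, -1.0]], 'force': [-0.134, 2.0519, 1.5131], 'torque': [0.31, -0.0404, 0.0208], 'opening': 0.0134, 'grip_force': 49.6926, 'joint_positions': [-29.2375, -6.7047, -20.6672, 76.0325, 0.0353, -0.9521]}
```

The side force and torque show the blade is engaged in the slot. I'll turn on to -60° (the dot is at -51°, plus about 9° of play), ease back and lift.

Call:
{"method": "carry_out", "body": {"moves": [{"dx": 0,"dy": 0,"dz": 0,"ax": 0,"ay": 0,"az": -1},{"dx": 0,"dy": 0,"dz": 0,"ax": 0,"ay": 0,"az": -1},{"dx": 0,"dy": 0,"dz": 0,"ax": 0,"ay": 0,"az": -1},{"dx": 0,"dy": 0,"dz": 0,"ax": 0,"ay": 0,"az": -1},{"dx": 0,"dy": 0,"dz": 0,"ax": 0,"ay": 0,"az": -1},{"dx": 0,"dy": 0,"dz": 0,"ax": 0,"ay": 0,"az": -1},{"dx": 0,"dy": 0,"dz": 0,"ax": 0,"ay": 0,"az": -1},{"dx": 0,"dy": 0,"dz": 0,"ax": 0,"ay": 0,"az": -1},{"dx": 0,"dy": 0,"dz": 0,"ax": 0,"ay": 0,"az": 0},{"dx": 0,"dy": 0,"dz": 0,"ax": 0,"ay": 0,"az": 0.6}]}}

```text
clock: 35.8
position: [0.5048, -0.1341, 0.0612]
tool_rot: [[-0.536, 0.844, 0.0], [0.844, 0.536, -0.0], [-0.0, 0.0, -1.0]]
force: [-0.3, 0.1, 1.4]
opening: 0.0131
grip_force: 49.8
```

Call:
{"method": "carry_out", "body": {"moves": [{"dx": 0,"dy": 0,"dz": 0.1,"ax": 0,"ay": 0,"az": 0},{"dx": 0,"dy": 0,"dz": 0.4,"ax": 0,"ay": 0,"az": 0},{"dx": 0,"dy": 0,"dz": 0.6,"ax": 0,"ay": 0,"az": 0},{"dx": 0,"dy": 0,"dz": 0.6,"ax": 0,"ay": 0,"az": 0},{"dx": 0,"dy": 0.7,"dz": 0.2,"ax": 0,"ay": 0,"az": 0},{"dx": 0,"dy": 0.8,"dz": 0,"ax": 0,"ay": 0,"az": 0},{"dx": 0,"dy": 0.8,"dz": 0,"ax": 0,"ay": 0,"az": 0},{"dx": 0,"dy": 0.8,"dz": 0,"ax": 0,"ay": 0,"az": 0},{"dx": 0,"dy": 0.8,"dz": 0,"ax": 0,"ay": 0,"az": 0},{"dx": 0,"dy": 0.7,"dz": 0,"ax": 0,"ay": 0,"az": 0}]}}

```text
clock: 37.05
position: [0.5046, 0.1437, 0.1756]
tool_rot: [[-0.534, 0.846, 0.001], [0.846, 0.534, 0.0], [-0.0, 0.001, -1.0]]
force: [0.1, -0.3, -0.9]
opening: 0.0133
grip_force: 49.6
```

```bash
cat > meas.py <<'E'
from h import *
t=np.mean([manip.get_image('top') for _ in range(3)],0); cv2.imwrite('pics/tm.png',t[:,:,::-1].astype(np.uint8)); st()
R,G,B=t[...,0],t[...,1],t[...,2]
for rr in range(198,213): print(rr,' '.join('%3d/%3d'%(t[rr,c,0],t[rr,c,2]) for c in range(352,368)))
c=np.array([.5049,-.1336])
for a in(-35,-40,-45,-50,-55,-60):
    d=np.array([np.cos(np.radians(a)),np.sin(np.radians(a))]); print(a,proj('top',[np.r_[c+d*q,.043] for q in(.008,.0142,.0165)]).round(1).tolist())
E
python3 meas.py
```

```text
{'clock': 37.2, 'position': [0.5045, 0.1436, 0.1754], 'tool_rot': [[-0.5361, 0.8442, 0.0003], [0.8442, 0.5361, 0.0001], [-0.0, 0.0003, -1.0]], 'force': [-0.2278, -0.6742, 0.0007], 'torque': [-0.0357, -0.0172, -0.0072], 'opening': 0.0133, 'grip_force': 49.5751, 'joint_positions': [1.5817, -7.4416, -9.4623, 87.9626, 0.0074, 59.1644]}
198  43/ 44  47/ 48  49/ 49  47/ 49  48/ 50  48/ 50  50/ 50  50/ 52  50/ 50  50/ 50  50/ 52  49/ 49  50/ 52  51/ 51  51/ 52  52/ 53
199  49/ 45  69/ 49  62/ 49  50/ 49  46/ 48  45/ 47  46/ 48  48/ 50  48/ 49  48/ 48  46/ 47  46/ 47  47/ 48  47/ 50  46/ 49  47/ 48
200  82/ 43 151/ 42 128/ 44  75/ 48  49/ 48  46/ 48  47/ 48  47/ 48  49/ 50  46/ 47  46/ 47  46/ 47  46/ 49  46/ 49  47/ 48  46/ 48
201 104/ 42 199/ 34 167/ 39  93/ 46  58/ 49  69/ 49  73/ 48  74/ 45  74/ 47  62/ 49  55/ 53  50/ 52  46/ 59  48/ 58  47/ 51  48/ 50
202  68/ 44 136/ 40 114/ 45  72/ 47 102/ 50 158/ 55 179/ 54 181/ 52 177/ 55 130/ 61 107/ 89  84/ 80  54/ 74  48/ 67  46/ 53  43/ 46
203  44/ 44  63/ 48  60/ 49  90/ 49 180/ 59 233/ 65 242/ 68 241/ 64 237/ 69 191/ 86 162/125 118/106  64/ 7
[... 831 characters left out ...]
37/ 38  36/ 37  48/ 36  80/ 36 120/ 39 145/ 46 159/ 48 147/ 46 107/ 41  63/ 39  41/ 37  37/ 39  38/ 38  37/ 38  34/ 36
211  35/ 35  35/ 37  36/ 37  37/ 38  42/ 38  56/ 38  82/ 41  90/ 42  72/ 40  50/ 38  39/ 36  39/ 39  44/ 46  42/ 43  40/ 40  39/ 40
212  34/ 36  36/ 37  35/ 35  33/ 34  33/ 35  34/ 35  42/ 37  44/ 38  38/ 37  35/ 37  37/ 39  39/ 41  41/ 43  42/ 44  42/ 42  42/ 43
-35 [[360.5, 203.9], [361.7, 202.1], [362.1, 201.5]]
-40 [[360.7, 204.1], [362.0, 202.4], [362.6, 201.8]]
-45 [[360.8, 204.2], [362.4, 202.7], [362.9, 202.1]]
-50 [[361.0, 204.4], [362.7, 203.0], [363.3, 202.5]]
-55 [[361.2, 204.6], [362.9, 203.4], [363.6, 202.9]]
-60 [[361.3, 204.8], [363.2, 203.7], [363.9, 203.3]]
```

```bash
python3 - <<'E'
from h import *
def ang(f,lo,hi):
    t=cv2.imread(f)[:,:,::-1].astype(float); R,G,B=t[...,0],t[...,1],t[...,2]
    v,u=np.mgrid[196:215,350:369]; w=B[196:215,350:369]; r=R[196:215,350:369]; g=G[196:215,350:369]
    X=ray('top',np.c_[u.ravel(),v.ravel()],.0435)-np.array([.5049,-.1336,0]); rad=np.hypot(X[:,0],X[:,1]); a=np.degrees(np.arctan2(X[:,1],X[:,0]))
    w=(np.clip(w-60,0,None)*((g-r)<10)).ravel()
    for r0,r1 in((.004,.012),(.010,.018),(.004,.018)):
        m=(rad>r0)&(rad<r1)&(a>lo)&(a<hi); p=(X[m]*w[m,None]).sum(0)/w[m].sum(); print(f,r0,r1,np.degrees(np.arctan2(p[1],p[0])).round(1),np.hypot(*p[:2]).round(4))
ang('pics/t5.png',-50,35); ang('pics/tm.png',-95,-5)
E
```

```text
pics/t5.png 0.004 0.012 -8.5 0.0091
pics/t5.png 0.01 0.018 -5.1 0.0131
pics/t5.png 0.004 0.018 -6.8 0.0111
pics/tm.png 0.004 0.012 -47.8 0.0081
pics/tm.png 0.01 0.018 -47.8 0.0127
pics/tm.png 0.004 0.018 -47.7 0.0103
```

The pointer is now at about -47.8° and the green dot at -51.3°, so it's 3.5° short. There's time for one small correction: reinsert with the blade at -50° and turn to -63.5°.

Call:
{"method": "carry_out", "body": {"moves": [{"dx": 0,"dy": -0.77,"dz": 0,"ax": 0,"ay": 0,"az": 1},{"dx": 0,"dy": -0.77,"dz": 0,"ax": 0,"ay": 0,"az": 1},{"dx": 0,"dy": -0.77,"dz": 0,"ax": 0,"ay": 0,"az": 0},{"dx": 0,"dy": -0.77,"dz": 0,"ax": 0,"ay": 0,"az": 0},{"dx": 0,"dy": -0.77,"dz": 0,"ax": 0,"ay": 0,"az": 0},{"dx": 0,"dy": -0.77,"dz": 0,"ax": 0,"ay": 0,"az": 0},{"dx": 0,"dy": 0,"dz": -0.6,"ax": 0,"ay": 0,"az": 0},{"dx": 0,"dy": 0,"dz": -0.6,"ax": 0,"ay": 0,"az": 0},{"dx": 0,"dy": 0,"dz": -0.45,"ax": 0,"ay": 0,"az": 0},{"dx": 0,"dy": 0,"dz": -0.15,"ax": 0,"ay": 0,"az": 0}]}}

```text
clock: 38.45
position: [0.5034, -0.1356, 0.0657]
tool_rot: [[-0.645, 0.764, -0.002], [0.764, 0.645, 0.001], [0.002, -0.001, -1.0]]
force: [-0.1, 0.8, 0.9]
opening: 0.0133
grip_force: 49.5
```

```bash
python3 - <<'E'
from h import *
st()
E
```

```text
{'clock': 38.45, 'position': [0.5034, -0.1356, 0.0657], 'tool_rot': [[-0.645, 0.7642, -0.002], [0.7642, 0.645, 0.0011], [0.0021, -0.0009, -1.0]], 'force': [-0.121, 0.7949, 0.8763], 'torque': [-0.0016, 0.0078, 0.0366], 'opening': 0.0133, 'grip_force': 49.518, 'joint_positions': [-29.4677, -6.7807, -20.2728, 76.6391, -0.0048, 20.3642]}
```

Call:
{"method": "carry_out", "body": {"moves": [{"dx": 0,"dy": 0,"dz": 0,"ax": 0,"ay": 0,"az": 0},{"dx": 0,"dy": 0,"dz": -0.04,"ax": 0,"ay": 0,"az": 0},{"dx": 0,"dy": 0,"dz": -0.04,"ax": 0,"ay": 0,"az": 0},{"dx": 0,"dy": 0,"dz": -0.015,"ax": 0,"ay": 0,"az": 0},{"dx": 0,"dy": 0,"dz": 0,"ax": 0,"ay": 0,"az": -1},{"dx": 0,"dy": 0,"dz": 0,"ax": 0,"ay": 0,"az": -1},{"dx": 0,"dy": 0,"dz": 0,"ax": 0,"ay": 0,"az": -1},{"dx": 0,"dy": 0,"dz": 0,"ax": 0,"ay": 0,"az": -0.5},{"dx": 0,"dy": 0,"dz": 0,"ax": 0,"ay": 0,"az": 0},{"dx": 0,"dy": 0,"dz": 0,"ax": 0,"ay": 0,"az": 0}]}}

```text
clock: 39.7
position: [0.5049, -0.1352, 0.0616]
tool_rot: [[-0.443, 0.897, 0.0], [0.897, 0.443, -0.0], [-0.0, 0.0, -1.0]]
force: [1.2, 0.3, 0.1]
opening: 0.0137
grip_force: 49.5
```

Call:
{"method": "carry_out", "body": {"moves": [{"dx": 0,"dy": 0,"dz": 0,"ax": 0,"ay": 0,"az": 0.8},{"dx": 0,"dy": 0,"dz": 0.1,"ax": 0,"ay": 0,"az": 0},{"dx": 0,"dy": 0,"dz": 0.5,"ax": 0,"ay": 0,"az": 0},{"dx": 0,"dy": 0,"dz": 0.6,"ax": 0,"ay": 0,"az": 0},{"dx": 0,"dy": 0.6,"dz": 0.5,"ax": 0,"ay": 0,"az": -1},{"dx": 0,"dy": 0.8,"dz": 0,"ax": 0,"ay": 0,"az": -1},{"dx": 0,"dy": 0.8,"dz": 0,"ax": 0,"ay": 0,"az": -1},{"dx": 0,"dy": 0.8,"dz": 0,"ax": 0,"ay": 0,"az": -1},{"dx": 0,"dy": 0.8,"dz": 0,"ax": 0,"ay": 0,"az": -1},{"dx": -0.1,"dy": 0.85,"dz": 0,"ax": 0,"ay": 0,"az": -0.3}]}}

```text
clock: 40.95
position: [0.4986, 0.1451, 0.1639]
tool_rot: [[-0.14, 0.99, 0.0], [0.99, 0.14, -0.0], [-0.0, 0.0, -1.0]]
force: [0.2, -0.5, -0.1]
opening: 0.0134
grip_force: 49.5
```

```bash
python3 - <<'E'
from h import *
t=np.mean([manip.get_image('top') for _ in range(3)],0); cv2.imwrite('pics/tn.png',t[:,:,::-1].astype(np.uint8)); st()
t=cv2.imread('pics/tn.png')[:,:,::-1].astype(float); R,G,B=t[...,0],t[...,1],t[...,2]
v,u=np.mgrid[196:215,350:369]; w=B[196:215,350:369]; r=R[196:215,350:369]; g=G[196:215,350:369]
X=ray('top',np.c_[u.ravel(),v.ravel()],.0435)-np.array([.5049,-.1336,0]); rad=np.hypot(X[:,0],X[:,1]); a=np.degrees(np.arctan2(X[:,1],X[:,0]))
w=(np.clip(w-60,0,None)*((g-r)<10)).ravel()
for r0,r1 in((.004,.012),(.010,.018),(.004,.018)):
    m=(rad>r0)&(rad<r1)&(a>-95)&(a<-5); p=(X[m]*w[m,None]).sum(0)/w[m].sum(); print(r0,r1,np.degrees(np.arctan2(p[1],p[0])).round(1))
for rr in range(200,208): print(rr,' '.join('%3d/%3d/%3d'%tuple(t[rr,c]) for c in range(358,367)))
E
```

```text
{'clock': 41.1, 'position': [0.4982, 0.1457, 0.1638], 'tool_rot': [[-0.1461, 0.9893, 0.0002], [0.9893, 0.1461, -0.0002], [-0.0002, 0.0001, -1.0]], 'force': [0.8651, -1.078, -0.603], 'torque': [0.0221, -0.0367, -0.0097], 'opening': 0.0132, 'grip_force': 49.5007, 'joint_positions': [1.8483, -8.4676, -11.6058, 86.8533, -0.0123, 83.4467]}
0.004 0.012 -53.0
0.01 0.018 -53.5
0.004 0.018 -53.3
200  49/ 47/ 50  46/ 44/ 47  46/ 46/ 48  48/ 46/ 48  48/ 47/ 50  47/ 46/ 48  46/ 54/ 49  46/ 52/ 50  46/ 47/ 48
201  78/ 64/ 49  78/ 63/ 47  76/ 63/ 50  61/ 52/ 48  49/ 47/ 48  44/ 55/ 48  46/102/ 58  46/ 91/ 57  46/ 58/ 49
202 178/133/ 56 181/134/ 55 179/135/ 57 126/ 98/ 53  74/ 65/ 56  52/ 70/ 53  44/140/ 68  44/118/ 64  44/ 69/ 50
203 236/182/ 63 235/180/ 61 233/182/ 65 182/139/ 66 131/117/ 97  93/ 98/ 87  57/112/ 67  45/ 89/ 56  39/ 51/ 42
204 220/162/ 57 209/155/ 58 196/149/ 71 181/145/ 85 171/153/125 121/116/102  65/ 71/ 62  38/ 45/ 39  36/ 37/ 36
205 197/145/ 55 198/153/ 75 172/142/ 94 175/145/ 94 167/135/ 83 110/ 90/ 60  54/ 46/ 39  35/ 35/ 35  35/ 34/ 36
206 182/136/ 54 183/146/ 83 174/142/ 88 176/135/ 68 175/130/ 52 123/ 93/ 44  61/ 51/ 36  39/ 38/ 38  35/ 35/ 36
207 183/135/ 49 179/133/ 54 178/132/ 52 184/136/ 51 188/139/ 53 123/ 92/ 42  58/ 50/ 38  37/ 35/ 37  36/ 35/ 37
```

Pointer now -53.3°, dot -51.3°: on the dot within measuring error. I'll stand the tool back where it was gripped.

Call:
{"method": "carry_out", "body": {"moves": [{"dx": -0.01,"dy": 0.025,"dz": -0.3,"ax": 0,"ay": 0,"az": 0},{"dx": 0,"dy": 0,"dz": -0.4,"ax": 0,"ay": 0,"az": 0},{"dx": 0,"dy": 0,"dz": -0.4,"ax": 0,"ay": 0,"az": 0},{"dx": 0,"dy": 0,"dz": -0.4,"ax": 0,"ay": 0,"az": 0},{"dx": 0,"dy": 0,"dz": -0.3,"ax": 0,"ay": 0,"az": 0},{"dx": 0,"dy": 0,"dz": -0.15,"ax": 0,"ay": 0,"az": 0},{"dx": 0,"dy": 0,"dz": -0.1,"ax": 0,"ay": 0,"az": 0},{"dx": 0,"dy": 0,"dz": -0.05,"ax": 0,"ay": 0,"az": 0},{"dx": 0,"dy": 0,"dz": 0,"ax": 0,"ay": 0,"az": 0},{"dx": 0,"dy": 0,"dz": 0,"ax": 0,"ay": 0,"az": 0}]}}

```text
clock: 42.35
position: [0.4985, 0.1453, 0.0379]
tool_rot: [[-0.143, 0.99, 0.001], [0.99, 0.143, -0.0], [-0.0, 0.001, -1.0]]
force: [1.4, -0.7, -0.1]
opening: 0.0133
grip_force: 49.6
```

Call:
{"method": "carry_out", "body": {"moves": [{"dx": 0,"dy": 0,"dz": -0.02,"ax": 0,"ay": 0,"az": 0},{"dx": 0,"dy": 0,"dz": 0,"ax": 0,"ay": 0,"az": 0},{"dx": 0,"dy": 0,"dz": 0,"ax": 0,"ay": 0,"az": 0},{"dx": 0,"dy": 0,"dz": 0,"ax": 0,"ay": 0,"az": 0},{"dx": 0,"dy": 0,"dz": 0,"ax": 0,"ay": 0,"az": 0},{"dx": 0,"dy": 0,"dz": 0,"ax": 0,"ay": 0,"az": 0},{"dx": 0,"dy": 0,"dz": 0.1,"ax": 0,"ay": 0,"az": 0},{"dx": 0,"dy": 0,"dz": 0.4,"ax": 0,"ay": 0,"az": 0},{"dx": 0,"dy": 0,"dz": 0.6,"ax": 0,"ay": 0,"az": 0},{"dx": 0,"dy": 0,"dz": 0.6,"ax": 0,"ay": 0,"az": 0}], "jaw": 0.1}}

```text
clock: 43.6
position: [0.498, 0.1453, 0.1396]
tool_rot: [[-0.143, 0.99, 0.0], [0.99, 0.143, 0.0], [-0.0, 0.0, -1.0]]
force: [0.5, 0.9, 0.2]
opening: 0.0384
grip_force: 0.0
```

```bash
python3 - <<'E'
from h import *
s=manip.get_image('scene'); t=manip.get_image('top'); st()
cv2.imwrite('pics/sf.png',s[:,:,::-1])
b=cv2.imread('pics/s5.png')[:,:,::-1].astype(int); d=s.astype(int)
m=lambda x:((x[...,0]>110)&(x[...,0]-x[...,2]>70)&(x[...,1]-x[...,2]>40))[200:245,240:275]
bl=lambda x:((x[...,2]-x[...,0]>60))[185:240,255:300]
for n,f,o in(('yellow',m,(240,200)),('blue',bl,(255,185))):
    for x in(b,d):
        v,u=np.nonzero(f(x)); print(n,len(u),(u.mean()+o[0]).round(2),(v.mean()+o[1]).round(2),v.min()+o[1],v.max()+o[1])
t0=cv2.imread('pics/t5.png')[:,:,::-1].astype(int)
df=np.abs(t.astype(int)-t0).sum(2); print('bottle/beaker diff',df[175:192,268:282].mean(),df[215:238,275:298].mean(),df[205:222,324:338].mean())
for r in range(182,194,3): print(t[r,350:370:3].sum(1)//3)
E
```

```text
{'clock': 43.7, 'position': [0.5005, 0.1454, 0.143], 'tool_rot': [[-0.1433, 0.9897, 0.0067], [0.9897, 0.1433, 0.0002], [-0.0008, 0.0067, -1.0]], 'force': [0.3899, -0.2238, 0.8473], 'torque': [0.0641, 0.0196, 0.0264], 'opening': 0.038, 'grip_force': 0.0, 'joint_positions': [1.7978, -8.6641, -13.9412, 84.3373, -0.0004, 83.5574]}
yellow 273 258.75 225.63 212 238
yellow 270 259.49 225.13 212 238
blue 236 279.16 210.15 199 224
blue 62 264.42 208.71 202 215
bottle/beaker diff 4.3277310924369745 4.321361058601134 14.042016806722689
[38 24 23 26 26 22 27]
[55 22 23 25 26 23 25]
[46 22 26 26 22 23 24]
[29 19 19 25 22 22 24]
```

The yellow tool is back at the same rows (212-238). I'll clear the arm and check the rest.

Call:
{"method": "carry_out", "body": {"moves": [{"dx": 0,"dy": 0,"dz": 0.6,"ax": 0,"ay": 0,"az": 0},{"dx": -0.2,"dy": 0.5,"dz": 0.4,"ax": 0,"ay": 0,"az": 0},{"dx": -0.5,"dy": 0.8,"dz": 0,"ax": 0,"ay": 0,"az": 0},{"dx": -0.5,"dy": 0.8,"dz": 0,"ax": 0,"ay": 0,"az": 0},{"dx": -0.4,"dy": 0.8,"dz": 0,"ax": 0,"ay": 0,"az": 0},{"dx": 0,"dy": 0.8,"dz": 0,"ax": 0,"ay": 0,"az": 0},{"dx": 0,"dy": 0.7,"dz": 0,"ax": 0,"ay": 0,"az": 0},{"dx": 0,"dy": 0,"dz": 0,"ax": 0,"ay": 0,"az": 0},{"dx": 0,"dy": 0,"dz": 0,"ax": 0,"ay": 0,"az": 0},{"dx": 0,"dy": 0,"dz": 0,"ax": 0,"ay": 0,"az": 0}]}}

```text
clock: 44.95
position: [0.4024, 0.4084, 0.1984]
tool_rot: [[-0.142, 0.99, 0.0], [0.99, 0.142, -0.0], [-0.0, 0.0, -1.0]]
force: [0.0, -0.6, -0.2]
opening: 0.0384
grip_force: 0.0
```

```bash
python3 - <<'E'
from h import *
t=manip.get_image('top').astype(int); st(); cv2.imwrite('pics/tf.png',t[:,:,::-1].astype(np.uint8))
t0=cv2.imread('pics/t0.png')[:,:,::-1].astype(int)
def c(x,f,b):
    r0,r1,c0,c1=b; v,u=np.nonzero(f(x[r0:r1,c0:c1])); return len(u),(u.mean()+c0).round(2),(v.mean()+r0).round(2)
blue=lambda x:x[...,2]-x[...,0]>60
red=lambda x:(x[...,0]-x[...,1]>80)&(x[...,0]-x[...,2]>80)
yel=lambda x:(x[...,0]-x[...,2]>60)
for n,f,b in(('hex',blue,(192,215,270,296)),('bluedrop',blue,(174,192,262,284)),('red',red,(205,223,322,340)),('yellow',yel,(195,217,245,270))):
    for x in(t0,t): print(n,c(x,f,b))
R=np.abs(t-t0).sum(2); print('beaker',R[216:237,275:296].mean(),'cyl',R[122:165,290:312].mean())
w=t.astype(float);B=w[...,2];v,u=np.mgrid[196:215,350:369]; s=(slice(196,215),slice(350,369))
X=ray('top',np.c_[u.ravel(),v.ravel()],.0435)-np.array([.5049,-.1336,0]); rad=np.hypot(X[:,0],X[:,1]); a=np.degrees(np.arctan2(X[:,1],X[:,0]))
k=(np.clip(B[s]-60,0,None)*((w[s][...,1]-w[s][...,0])<10)).ravel(); m=(rad>.01)&(rad<.018)&(a>-95)&(a<-5); p=(X[m]*k[m,None]).sum(0)/k[m].sum(); print('pointer',np.degrees(np.arctan2(p[1],p[0])))
E
```

```text
{'clock': 45.0, 'position': [0.4024, 0.4084, 0.1985], 'tool_rot': [[-0.142, 0.9899, 0.0004], [0.9899, 0.142, 0.0001], [0.0, 0.0004, -1.0]], 'force': [-0.3632, -0.3267, -0.1288], 'torque': [0.0135, 0.0114, 0.0277], 'opening': 0.0385, 'grip_force': 0.0, 'joint_positions': [32.367, 1.3494, 1.441, 90.068, -0.0081, 114.2007]}
hex (74, np.float64(281.88), np.float64(200.93))
hex (77, np.float64(281.88), np.float64(201.13))
bluedrop (32, np.float64(273.0), np.float64(181.5))
bluedrop (31, np.float64(272.9), np.float64(181.45))
red (31, np.float64(331.16), np.float64(212.71))
red (31, np.float64(331.16), np.float64(212.71))
yellow (91, np.float64(257.03), np.float64(206.12))
yellow (94, np.float64(257.83), np.float64(205.51))
beaker 4.877551020408164 cyl 5.961945031712474
pointer -54.89953603046993
```

```bash
python3 -c "
from rig import manip
print(manip.hand_in())"
```

```text
the job is handed in; nothing more can be done
None
```

I handed the job in at 45 s of the 59 s allowed: the cover is open, the screw's pointer is about 2–4° past the centre of the green dot by my camera measurement (the dot spans about ±7°), the yellow tool stands back in its hole with the gripper clear, and the pictures show nothing else moved.

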